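Charge a milling jar with grinding balls

ROBOT

A 6-joint arm with a two-finger parallel gripper is mounted at the origin on a cart in front of the work surface, level with it; the furniture and walls round the work are solid. World frame = base frame: x ahead of the robot, y to its left, z up, the work surface at z = 0. Lengths are in m, angles in rad, forces in N, time in s.
With the tool pointing down it reaches from about 0.275 to 0.825 m from the base axis. Payload 5.2 kg.
Tool frame: the origin (TCP) lies at the very end of the fingers, on their centre line; the grasp point (between the pads) lies behind it (r.hold_point_z is the z of the grasp point in the tool frame, in m); z points along the fingers, y is the direction in which the jaws open and shut (so a half turn about z gives the same grasp; the last joint's range is limited). The gripper opens to 93 mm and grips with 3 to 60 N. Pads are 15 mm wide; open, the fingers measure 128 mm over their backs; the gripper's body (75 mm by 188 mm) begins 65 mm behind the grasp point.
Start: joints at [-1.522, 0.259, 1.535, -0, 1.348, -0.203], TCP at [0.137, -0.533, 0.219] pointing down, gripper open.
Joint ranges: [-3.14, 3.14], [-0.91, 2.08], [0.19, 2.58], [-1.22, 4.36], [0.22, 2.71], [-3.12, 3.12]. Speed limits (rad/s): [2.57, 2.57, 3.14, 3.14, 3.14, 3.14].

INTERFACE

Orientations are given as a unit quaternion [x, y, z, w].
In Python, from bench import telemetry, imaging, ticket, r gives the robot as it stands.
- The arm moves only by the shell command python3 -m crank 'ROWS'. ROWS is JSON, a list of rows, each an object of numbers: "jaw": the opening in per cent of the stroke, from 0 (shut) to 100 (fully open); "x", "y", "z": the shift along the tool's x, y, z in mm; "wx", "wy", "wz": the turn, a rotation vector about the tool's x, y, z in rad. In form: [{"jaw": .., "x": .., "y": .., "z": .., "wx": .., "wy": .., "wz": ..}, ...]. A call has 1 to 5 rows; each row shifts and turns the commanded pose from where the row before left it, along the tool's axes as they then stand; what a row does not reach is not made up. A row lasts 1/8 s, in which the tool goes at most 62.5 mm and 10.7 degrees, less where a joint would pass 70% of its speed; a pose out of reach is approached as far as the arm can. A call with a gripper value outside its range is refused whole. The fingers move at their own pace and stop on an object; the grip force is fixed at half the most. Time passes only in rows, so rows that do not move let the fingers close. It gives the time, the measured TCP pose, the force and the opening at its end, in the units of the state.
- telemetry.sense(): the state, without advancing time (a new reading comes with each control period).
- imaging.read_camera(name): name is "scene" or "top" or "wrist"; returns a dict with "pixels" (400x640x3 uint8, red, green, blue), "camera_matrix" (3x3 intrinsics, pixels), "world_to_cam" (4x4, takes a point from world to camera coordinates). Camera axes: x right, y up, looking along -z (the intrinsics and any distortion apply to the point x, -y, -z); pixel columns grow to the right and rows downward; lengths in m; the calibration is good to about 2 mm. A picture is of the moment at which its call begins. There is no depth.
- ticket.job_done(): hands the job in, once; it reports no verdict.
The state is a dict: "clock": time; "q": joint angles; "joint_velocities": joint speeds; "effort": joint torques, N m; "tcp_pos": TCP position; "tool_rot": TCP orientation; "force": force on the tool from outside, world axes, zero at the start; "wrist_torque": the same for the moment, N m; "grip_width": opening from 0.0 (shut) to 1.0 (fully open).
Only numpy, scipy, OpenCV 4.12 (cv2) and the standard library are available. Lean on these libraries where they do the work, as an engineer would, in place of code of your own. Each camera call takes 0.05 s, during which the arm holds its last target. There are 200 camera calls.

TASK

Charge the milling jar for a run: first stand the blue-capped pink bottle that blocks the scoop's handle well aside, take the scoop, and with it scoop every white grinding ball out of the blue tray and tip them all into the open steel jar, never touching a ball with the gripper. When all the balls are in, put the lid squarely on the jar, lay the scoop back flat where it lay and stand the bottle back upright where it stood beside the handle. Leave the red dish and the orange tube block where they are.

Things in the scene. Friction and masses are not known exactly. Their poses are not given: they have to be found in the camera images.
- ball_tray: fixed blue open tray storing the balls, outside x = -160 to +146, y = -50 to +50 mm. Origin on the table; x along its length from the entry ramp to the end wall, z up. Inside 88 mm wide (y = -44 to 44). Flat floor 4 mm above the table from x = -60 to +100 mm. The ramp rises from the floor at x = -60 to 45 mm height at x = -151 mm; balls roll down off it.
- tray_end (a point): in the tray, middle of the foot of the end wall: x = 100 mm, y = 0, z = 4 mm in the tray's frame. This wall leans outward by 30 degrees, reaching x = 139 mm at the rim, 72 mm (75 with its bead) above the table. The side walls are upright, 72 mm high from the end wall back to x = -30 mm, falling to 45 mm at the ramp's end.
- ball0: one white ceramic grinding ball, 36 mm across, 65 g, smooth, rolls easily; origin at its centre. Lies in the tray at the start; some balls may be absent (None).
- ball1: one white ceramic grinding ball, 36 mm across, 65 g, smooth, rolls easily; origin at its centre. Lies in the tray at the start; some balls may be absent (None).
- ball2: one white ceramic grinding ball, 36 mm across, 65 g, smooth, rolls easily; origin at its centre. Lies in the tray at the start; some balls may be absent (None).
- ball3: one white ceramic grinding ball, 36 mm across, 65 g, smooth, rolls easily; origin at its centre. Lies in the tray at the start; some balls may be absent (None).
- ball4: one white ceramic grinding ball, 36 mm across, 65 g, smooth, rolls easily; origin at its centre. Lies in the tray at the start; some balls may be absent (None).
- ball5: one white ceramic grinding ball, 36 mm across, 65 g, smooth, rolls easily; origin at its centre. Lies in the tray at the start; some balls may be absent (None).
- ball6: one white ceramic grinding ball, 36 mm across, 65 g, smooth, rolls easily; origin at its centre. Lies in the tray at the start; some balls may be absent (None).
- ball7: one white ceramic grinding ball, 36 mm across, 65 g, smooth, rolls easily; origin at its centre. Lies in the tray at the start; some balls may be absent (None).
- jar: heavy steel milling jar, open at the top, 124 mm outside diameter on a 132 mm rubber foot, fixed to the table. Origin: centre of its underside; z up. Mouth 105 mm clear inside diameter, rim 95 mm above the table, inner floor 12 mm above the table.
- lid: loose steel jar lid, 0.25 kg: flange 124 mm across, 8 mm thick; bevelled rubber plug under it 97 mm across, 12 mm deep; black knob on top 28 mm across, to 36 mm above the origin (grip it 20 to 36 mm above). Origin: centre of the flange's underside: 12 mm above the table while lying on its plug, 95 mm when it sits on the jar with the plug in the mouth; z up.
- scoop: loose aluminium hand scoop, 0.17 kg, standing on its flat bottom. Origin: under the middle of the bowl; x toward the lip (open front), z up. Bowl: floor 2.5 mm thick from the back wall at x = -40 to the lip at x = +40 mm, 78 mm wide outside, 73 inside; back and sides 36 mm high, the sides falling from x = -14 to the floor at x = +14 mm; blade in front of them. Handle: see scoop_grip.
- scoop_grip (a point): middle of the scoop's black straight handle, x = -88.5, y = 0, z = 69.9 mm in the scoop's frame; grip here across y. The handle has flat parallel sides 16 mm apart (across y), is 24 mm deep and 104 mm long and rises backward (-x) from the bowl at 40 degrees; its end is 112 mm above the table.
- scoop_lip (a point): middle of the scoop's lip, underside: x = 40 mm, y = 0, z = 0 in the scoop's frame.
- bottle: loose closed glass bottle with pink contents, blue screw cap, 0.22 kg, standing 10 mm beside the scoop's handle (on its -y side), so that no finger fits between. Body 56 mm across up to 80 mm height, cap 38 mm across from 81 to 105 mm height. Origin: centre of its underside; z up. The table ahead of it (+x), right of the scoop's bowl, is clear for 15 cm.
- red_dish: bystander: red petri dish, 90 mm across, 15 mm high; origin at the centre of its underside.
- tube_block: bystander: orange rack with small tubes, 62 x 112 x 38 mm; origin at the centre of its underside.

How it is judged:
On the way, in this order (a step that is already met when the one before it is completed fails the run):
1. the bottle stands upright and released at least 7 cm from where it stood (distance of bottle from where it was at the start of the episode above 0.07 m and angle between bottle's own z axis and vertical below 0.15 rad and height (world z) of bottle below 0.006 m and contact force between the fingers and bottle below 0.1 N), for 0.2 s.
2. every ball lies in the jar (horizontal distance between each of ball0, ball1, ball2, ball3, ball4, ball5, ball6, ball7 and jar below 0.05 m and z of each of ball0, ball1, ball2, ball3, ball4, ball5, ball6, ball7 in the frame of jar below 0.08 m), for 0.3 s.
At the end, for the whole second after the job is handed in: All balls in the jar; lid seated on the jar, level, within 10 mm of centre, flange within 4 mm of the rim; scoop flat on the table and bottle upright on the table, each within 4 cm of where it was at the start; all released and at rest (all of step 2 and horizontal distance between lid and jar below 0.01 m and z of lid in the frame of jar between 0.091 and 0.099 m and angle between lid's own z axis and vertical below 0.06 rad and distance of each of scoop, bottle from where it was at the start of the episode below 0.04 m and angle between scoop's own z axis and vertical below 0.08 rad and height (world z) of each of scoop, bottle below 0.006 m and angle between bottle's own z axis and vertical below 0.1 rad and linear speed of each of scoop, bottle, lid below 0.02 m/s); the robot touches nothing.
It fails at once if the gripper's fingers touch a ball (the balls are handled with the scoop only) (contact force between the fingers and ball0 above 0.3 N or contact force between the fingers and ball1 above 0.3 N or contact force between the fingers and ball2 above 0.3 N or contact force between the fingers and ball3 above 0.3 N or contact force between the fingers and ball4 above 0.3 N or contact force between the fingers and ball5 above 0.3 N or contact force between the fingers and ball6 above 0.3 N or contact force between the fingers and ball7 above 0.3 N).
It fails at once if the bottle is tipped over (angle between bottle's own z axis and vertical above 0.7 rad).
It fails at once if a bystander (red dish, tube block) is moved more than 3 cm (distance of any of red_dish, tube_block from where it was at the start of the episode above 0.03 m).
Of ball0, ball1, ball2, ball3, ball4, ball5, ball6, ball7 only 5 to 7 are there at a start; the rules pass over those that are not, and their reading is None.
At some moment in a run one of lid, ball2, ball5 may be knocked a few centimetres aside while the robot is not near it.
It also fails if it takes over 210 s, if anything falls off the work surface, if the arm or the gripper's body presses on something with over 40 N, if the wrist force passes 120 N, or if a joint passes its speed limit or range.

## Working session

There is one attempt and no reset: what is moved stays moved. The work goes in short steps, Python scripts to look and compute and a shell command to move; the robot and the scene stay as the last step left them, time stands still between calls to the robot, and variables do not carry over. Pictures are saved under pics/ and viewed, about 12 in all and at most 16, crops included, and the job is handed in when it is done.

```bash
ls; mkdir -p pics; python3 - <<'E'
from bench import telemetry, imaging, ticket, r
import cv2, numpy as np
print(telemetry.sense()); print([a for a in dir(r) if a[0]!='_'], r.hold_point_z)
ims=[]
for n in("scene","top"):
    c=imaging.read_camera(n); cv2.imwrite(f"pics/{n}0.png",c["pixels"][:,:,::-1]); np.savez(f"{n}0.npz",**c)
    W=c["world_to_cam"]; print(n,c["camera_matrix"].tolist(),(-W[:3,:3].T@W[:3,3]).round(3), [k for k in c])
E
```

```text
pics
{'clock': 0.0, 'q': array([-1.52182156e+00,  2.59324959e-01,  1.53606033e+00, -4.80376142e-06,
        1.34801344e+00, -2.02829060e-01]), 'joint_velocities': array([ 0.00186367,  0.00038783,  0.00050647, -0.00026284, -0.00077192,
       -0.00048817]), 'effort': array([-2.61399910e-03, -4.37310970e+01, -2.84003538e+01,  7.15197972e-02,
        4.15167154e-02, -1.21979392e-04]), 'tcp_pos': array([ 0.13701163, -0.53210015,  0.21783656]), 'tool_rot': array([ 9.92084346e-01,  1.25570038e-01,  6.70646977e-05, -9.00549564e-04]), 'force': array([ 0.13610586, -0.12493669,  0.76295911]), 'wrist_torque': array([-0.02772192, -0.01948746,  0.01445283]), 'grip_width': 1.0010040724808078}
['IKError', 'hold_point_z'] -0.0188
scene [[365.465678791175, 0.0, 321.288197708803], [0.0, 365.465678791175, 196.76612777835527], [0.0, 0.0, 1.0]] [-0.032 -0.799  0.591] ['pixels', 'camera_matrix', 'world_to_cam']
top [[500.77584637805506, 0.0, 319.327611089862], [0.0, 500.77584637805506, 199.31327786973551], [0.0, 0.0, 1.0]] [ 0.477 -0.013  1.382] ['pixels', 'camera_matrix', 'world_to_cam']
```

View pics/top0.png

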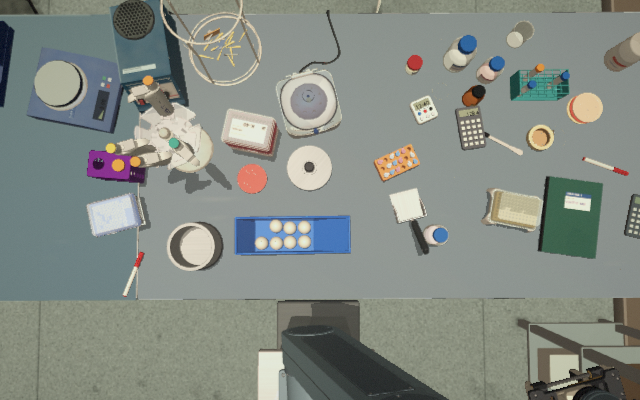

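View pics/scene0.png

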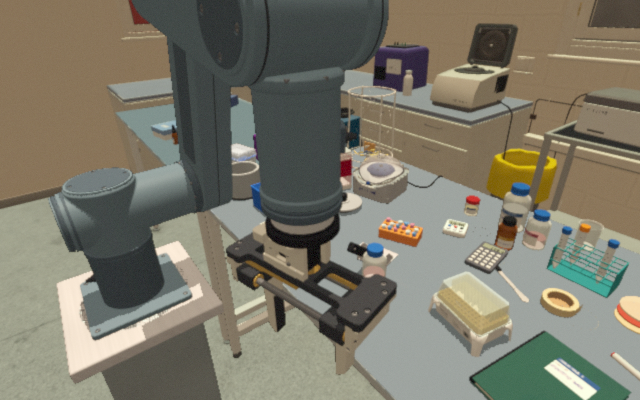

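The top view shows world +x up and +y left. It has the jar at about (195,246), the tray at (235–350, 216–255) with its ramp on the right, and 7 balls. The lid is at (309,168), the dish at (252,178), the tube block at (397,162), the scoop bowl at (408,205) with its handle running to (422,250), and the bottle cap at (438,236). In the scene view the arm hides most of this.

```bash
cat > h.py <<'E'
import numpy as np, cv2
from scipy.spatial.transform import Rotation as Ro
from bench import telemetry, imaging, r
def ray(c,uv,z):
    W=c["world_to_cam"];K=c["camera_matrix"];R=W[:3,:3];o=-R.T@W[:3,3]
    d=np.linalg.inv(K)@[uv[0],uv[1],1]; d=R.T@(d*[1,-1,-1])
    return (o+d*(z-o[2])/d[2])[:2]
def proj(c,p):
    W=c["world_to_cam"];q=W[:3,:3]@np.array(p,float)+W[:3,3];q=c["camera_matrix"]@(q*[1,-1,-1]);return q[:2]/q[2]
def blobs(c,lo,hi,roi=(0,0,640,400),amin=20):
    x0,y0,x1,y1=roi
    h=cv2.cvtColor(c["pixels"],cv2.COLOR_RGB2HSV); m=np.zeros(h.shape[:2],np.uint8)
    m[y0:y1,x0:x1]=cv2.inRange(h,np.array(lo),np.array(hi))[y0:y1,x0:x1]
    cs,_=cv2.findContours(m,cv2.RETR_EXTERNAL,cv2.CHAIN_APPROX_NONE)
    return m,[k for k in cs if cv2.contourArea(k)>amin]
def shot(n,name,roi=None,s=1):
    c=imaging.read_camera(n); p=c["pixels"][:,:,::-1]
    if roi: p=p[roi[1]:roi[3],roi[0]:roi[2]]
    cv2.imwrite(f"pics/{name}.png",cv2.resize(p,None,fx=s,fy=s,interpolation=cv2.INTER_CUBIC)); return c
def delta(pos,R):
    "tool-frame shift mm and rotvec from the current pose to (pos,R); rotvec applies with the shift in one row"
    s=telemetry.sense();R0=Ro.from_quat(s["tool_rot"]);
    print("shift mm",(R0.inv().apply(np.array(pos)-s["tcp_pos"])*1000).round(1),"rot",(R0.inv()*R).as_rotvec().round(3),"clock",s["clock"])
def down(yaw): # tool z down, tool x at azimuth yaw
    c,s=np.cos(yaw),np.sin(yaw); return Ro.from_matrix(np.array([[c,s,0],[s,-c,0],[0,0,-1]]))
E
python3 - <<'E'
from h import *
c=dict(np.load("top0.npz"))
p=c["pixels"][130:280,160:460,::-1]; cv2.imwrite("pics/top0c.png",cv2.resize(p,None,fx=2.6,fy=2.6,interpolation=cv2.INTER_CUBIC))
m,k=blobs(c,(105,140,60),(125,255,255),(225,205,360,265),100)
for q in k: print("tray",cv2.minAreaRect(q), [ray(c,a,.06).round(3) for a in cv2.boxPoints(cv2.minAreaRect(q))])
m,k=blobs(c,(100,120,60),(125,255,255),(420,215,460,260))
for q in k: (u,v),rr=cv2.minEnclosingCircle(q);print("cap",u,v,rr,ray(c,(u,v),.105),rr/500*1.277)
m,k=blobs(c,(0,0,190),(180,60,255),(245,210,320,255),30)
for q in k: (u,v),rr=cv2.minEnclosingCircle(q);print("ball",round(u,1),round(v,1),rr,ray(c,(u,v),.026).round(3))
m,k=blobs(c,(0,0,150),(180,60,255),(280,140,340,195),100)
for q in k: (u,v),rr=cv2.minEnclosingCircle(q);print("lid",u,v,rr,ray(c,(u,v),.02),rr/500*1.36)
m,k=blobs(c,(0,0,150),(180,60,255),(160,215,230,280),100)
for q in k: (u,v),rr=cv2.minEnclosingCircle(q);print("jar",u,v,rr,ray(c,(u,v),.095),rr/500*1.287)
m,k=blobs(c,(0,0,150),(180,60,255),(380,180,435,260),60)
for q in k: b=cv2.minAreaRect(q);print("scoop",b,[ray(c,a,.0).round(3) for a in cv2.boxPoints(b)])
m,k=blobs(c,(0,0,0),(180,255,60),(380,180,440,270),60)
for q in k: b=cv2.minAreaRect(q);print("handle",b,[a.round(1) for a in cv2.boxPoints(b)])
E
```

```text
tray ((253.5, 235.5), (37.0, 37.0), 90.0) [array([0.513, 0.213]), array([0.512, 0.115]), array([0.415, 0.115]), array([0.415, 0.212])]
tray ((310.0, 234.5), (37.0, 78.0), 90.0) [array([0.515, 0.117]), array([ 0.514, -0.088]), array([ 0.417, -0.088]), array([0.418, 0.117])]
cap 440.0 234.5 7.159010887145996 [ 0.46491707 -0.31688415] 0.01828411380577087
ball 275.4 242.7 5.8697357177734375 [0.444 0.109]
ball 260.8 242.6 5.857978343963623 [0.444 0.148]
ball 303.7 241.2 5.843439102172852 [0.448 0.032]
ball 289.1 241.8 5.9066619873046875 [0.446 0.072]
ball 289.1 227.3 5.794443607330322 [0.485 0.072]
ball 303.7 226.6 5.861465930938721 [0.487 0.032]
ball 274.7 225.2 5.992347240447998 [0.491 0.111]
lid 309.5 167.0 39.99072265625 [0.6497096  0.01632955] 0.108774765625
jar 194.5 247.0 47.05591583251953 [0.435309   0.30986725] 0.12112192735290526
scoop ((429.0, 234.0), (18.0, 10.0), 90.0) [array([ 0.49 , -0.298]), array([ 0.49 , -0.326]), array([ 0.441, -0.325]), array([ 0.441, -0.297])]
scoop ((407.0, 219.5), (79.0, 54.0), 90.0) [array([ 0.615, -0.179]), array([ 0.615, -0.328]), array([ 0.397, -0.324]), array([ 0.397, -0.176])]
handle ((419.5259094238281, 236.5603485107422), (34.533599853515625, 6.302709579467773), 66.80140686035156) [array([409.8, 221.9], dtype=float32), array([415.6, 219.4], dtype=float32), array([429.2, 251.2], dtype=float32), array([423.4, 253.7], dtype=float32)]
```

View pics/top0c.png

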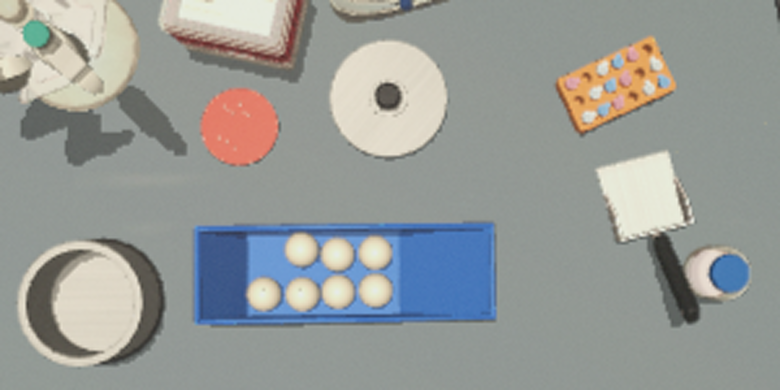

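```bash
python3 - <<'E'
from h import *
c=dict(np.load("top0.npz"))
f=lambda u,v:(160+u/2.6,130+v/2.6)
print("jar",ray(c,f(80.5,303.5),.095)); print("lid",ray(c,f(388.5,99),.02),"knob",ray(c,f(387,96),.048))
L=ray(c,f(597,168),.0025);Rr=ray(c,f(668,152),.0025);B1=ray(c,f(620,243),.036);B2=ray(c,f(693,222),.036)
print("scoop",L,Rr,B1,B2,"w",np.linalg.norm(L-Rr),np.linalg.norm(B1-B2),"len",np.linalg.norm((L+Rr-B1-B2)/2))
d=(L+Rr-B1-B2)/2; yaw=np.arctan2(d[1],d[0]); w=L-Rr; yaw2=np.arctan2(w[1],w[0])-np.pi/2
hf=np.array([[412.7,220.6],[426.3,252.4]]); # handle ends
he=ray(c,hf[1],.11);y3=np.arctan2(*( ((L+Rr)/2-he)[::-1])); print("yaws",yaw,yaw2,y3, "handle end",he,"dist to lip",np.linalg.norm((L+Rr)/2-he))
o=(L+Rr+B1+B2)/4
for y in (yaw,y3):
    g=o-.0885*np.array([np.cos(y),np.sin(y)]);print("o",o,"grip",g,proj(c,[*g,.0699]))
# tray edges
h=cv2.cvtColor(c["pixels"],cv2.COLOR_RGB2HSV);m=cv2.inRange(h,np.array((100,110,50)),np.array((128,255,255)))
for z,(a,b) in ((.073,(240,298)),(.05,(325,348))):
    t=[];bt=[]
    for u in range(a,b):
        v=np.flatnonzero(m[205:265,u])+205; t.append((u,v.min()-.5+.5));bt.append((u,v.max()+.5))
    P=[np.polyfit(*np.array([ray(c,q,z) for q in s])[:,::-1].T,1) for s in (t,bt)]; print(z,P,[np.polyval(p,.1 if z>.06 else -.07) for p in P])
for v in (225,235,245):
    u=np.flatnonzero(m[v,225:360])+225;print("ends",ray(c,(u.min()-.0,v),.075),ray(c,(u.max()+1,v),.045))
    row=c["pixels"][v,300:325].astype(int);print(row[:,2])
b=ray(c,(440.2,234.7),.105);print("bottle",b)
E
```

```text
jar [0.43603056 0.31894443]
lid [0.64674686 0.01654795] knob [0.64637942 0.01748156]
scoop [ 0.57431134 -0.20429656] [ 0.59104966 -0.27993053] [ 0.49423826 -0.22241689] [ 0.51561905 -0.29811843] w 0.07746397782514518 0.07866295893678545 len 0.07984310115490917
yaws 0.22937855962520978 0.21779650984380883 0.2301824122516485 handle end [ 0.41996887 -0.2802427 ] dist to lip 0.16711944146925983
o [ 0.54380458 -0.2511906 ] grip [ 0.45762258 -0.27131306] [419.39531423 237.24912986]
o [ 0.54380458 -0.2511906 ] grip [ 0.45763878 -0.27138233] [419.42174333 237.24280714]
0.073 [array([-0.01303135,  0.51411236]), array([-0.02196138,  0.41840301])] [np.float64(0.5128092273052282), np.float64(0.41620686963042974)]
0.05 [array([0.00394407, 0.51474832]), array([0.00378651, 0.41811226])] [np.float64(0.5144722336679237), np.float64(0.41784720392625074)]
ends [0.49140563 0.20985679] [ 0.4905324  -0.09178465]
[192 201 205 209 209 204 198 190 180 159 158 212 211 198 186 185 186 187
 187 187 187 185 186 188 186]
ends [0.46539022 0.20968888] [ 0.46393463 -0.09158141]
[206 200 165 161 160 157 152 185 204 212 212 212 209 196 185 187 186 186
 187 186 186 186 186 186 185]
ends [0.43943837 0.20952138] [ 0.4374018  -0.09137866]
[170 182 188 192 192 189 182 175 158 142 169 212 209 193 186 187 186 185
 186 185 187 186 186 185 186]
bottle [ 0.46440782 -0.31738298]
```

```bash
python3 -m crank '[{"jaw":75,"x":46,"y":-16},{"x":46,"y":-16},{"x":46,"y":-16},{"x":46,"y":-16},{"x":46,"y":-16}]'; python3 -m crank '[{"jaw":75,"x":46,"y":-16},{"x":46,"y":-16},{"x":46,"y":-16}, {"wz":-0.17},{"wz":-0.17}]';python3 -m crank '[{"wz":-0.17},{"wz":-0.17},{"wz":-0.17},{"wz":-0.17},{"wz":-0.17}]';python3 -m crank '[{"wz":-0.17},{"wz":-0.17},{},{}]'
python3 -c "
from h import *
delta([.464,-.317,.084],down(1.796));print(telemetry.sense()['q'].round(2))"
```

```text
shift mm [ 370.2 -126.7  134.2] rot [-1.000e-03 -1.000e-03 -1.544e+00] clock 0.1
[-1.52  0.26  1.54 -0.    1.35 -0.2 ]validation failed for argument at $[0]...
validation failed for argument at $[0]...
validation failed for argument at $[0]...
validation failed for argument at $[0]...
```

```bash
python3 -m crank '[{"jaw":75,"x":46,"y":-16,"z":0,"wx":0,"wy":0,"wz":0}]'; python3 -m crank '[{"x":46,"y":-16,"z":0,"wx":0,"wy":0,"wz":0}]';  python3 -m crank '[{"jaw":75,"x":46,"y":-16}]'; python3 -m crank --help | head -20
```

```text
clock: 0.22
tcp_pos: [0.1761, -0.5068, 0.2179]
tool_rot: [0.992, 0.123, -0.0, -0.0]
force: [1.1, 0.0, 0.5]
grip_width: 0.939validation failed for argument at $[0]...
validation failed for argument at $[0]...
invalid input: not JSON, or not a number
```

```bash

python3 -m crank '[{"jaw":75,"x":46,"y":-16,"z":0,"wx":0,"wy":0,"wz":-0.17},{"jaw":75,"x":50,"y":-8,"z":0,"wx":0,"wy":0,"wz":-0.17},{"jaw":75,"x":50,"y":0,"z":0,"wx":0,"wy":0,"wz":-0.17},{"jaw":75,"x":48,"y":8,"z":0,"wx":0,"wy":0,"wz":-0.17},{"jaw":75,"x":45,"y":17,"z":0,"wx":0,"wy":0,"wz":-0.17}]' | head -2
python3 -m crank '[{"jaw":75,"x":40,"y":25,"z":0,"wx":0,"wy":0,"wz":-0.17},{"jaw":75,"x":0,"y":0,"z":0,"wx":0,"wy":0,"wz":-0.17},{"jaw":75,"x":0,"y":0,"z":0,"wx":0,"wy":0,"wz":-0.17},{"jaw":75,"x":0,"y":0,"z":0,"wx":0,"wy":0,"wz":-0.17},{"jaw":75,"x":0,"y":0,"z":0,"wx":0,"wy":0,"wz":0}]'
python3 -c "
from h import *
delta([.464,-.317,.084],down(1.796));print(telemetry.sense()['q'].round(2))"
```

```text
clock: 0.85
tcp_pos: [0.3838, -0.3684, 0.2184]
clock: 1.48
tcp_pos: [0.423, -0.3451, 0.2182]
tool_rot: [0.629, 0.777, 0.0, -0.0]
force: [0.2, -0.1, -1.0]
grip_width: 0.75
shift mm [ 18.8  46.  134.2] rot [-0.    -0.001 -0.016] clock 1.475
[-0.89  0.25  1.54  0.    1.35 -1.1 ]
```

```bash

python3 -m crank '[{"jaw":75,"x":19,"y":46,"z":0,"wx":0,"wy":0,"wz":-0.016},{"jaw":75,"x":0,"y":0,"z":40,"wx":0,"wy":0,"wz":0},{"jaw":75,"x":0,"y":0,"z":40,"wx":0,"wy":0,"wz":0},{"jaw":75,"x":0,"y":0,"z":30,"wx":0,"wy":0,"wz":0},{"jaw":75,"x":0,"y":0,"z":24,"wx":0,"wy":0,"wz":0}]' 
python3 -m crank '[{"jaw":75,"x":0,"y":0,"z":0,"wx":0,"wy":0,"wz":0},{"jaw":20,"x":0,"y":0,"z":0,"wx":0,"wy":0,"wz":0},{"jaw":20,"x":0,"y":0,"z":0,"wx":0,"wy":0,"wz":0},{"jaw":20,"x":0,"y":0,"z":0,"wx":0,"wy":0,"wz":0},{"jaw":20,"x":0,"y":0,"z":0,"wx":0,"wy":0,"wz":0}]' 
python3 -m crank '[{"jaw":20,"x":0,"y":0,"z":0,"wx":0,"wy":0,"wz":0},{"jaw":20,"x":0,"y":0,"z":-10,"wx":0,"wy":0,"wz":0},{"jaw":20,"x":0,"y":0,"z":-20,"wx":0,"wy":0,"wz":0},{"jaw":20,"x":0,"y":0,"z":-20,"wx":0,"wy":0,"wz":0},{"jaw":20,"x":0,"y":0,"z":-10,"wx":0,"wy":0,"wz":0}]' 
python3 -c "
from h import *
delta([.584,-.334,.084],down(1.796));shot('wrist','w1')"
```

```text
clock: 2.1
tcp_pos: [0.4636, -0.3167, 0.083]
tool_rot: [0.624, 0.781, 0.0, -0.001]
force: [0.1, -0.7, -0.2]
grip_width: 0.747
clock: 2.72
tcp_pos: [0.4643, -0.3175, 0.0853]
tool_rot: [0.623, 0.783, -0.0, 0.001]
force: [-0.6, -0.7, 1.8]
grip_width: 0.41
clock: 3.35
tcp_pos: [0.4644, -0.3173, 0.1457]
tool_rot: [0.622, 0.783, 0.0, 0.0]
force: [0.4, -0.8, -1.9]
grip_width: 0.41
shift mm [-43.2 112.7  61.8] rot [0.001 0.001 0.002] clock 3.35
```

View pics/w1.png

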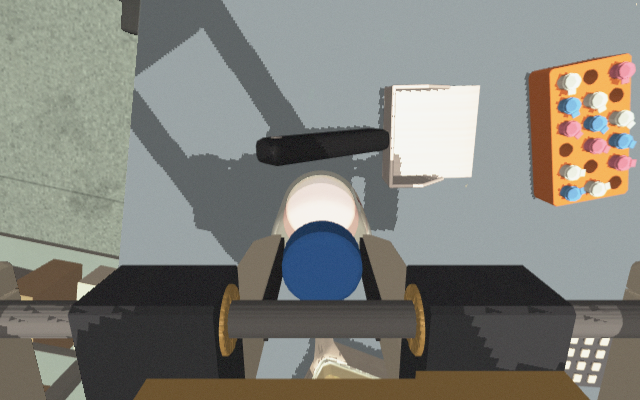

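The bottle's cap is held at pixel (322,262), and the scoop's handle and bowl are undisturbed.

```bash

python3 -m crank '[{"jaw":20,"x":-22,"y":10,"z":0,"wx":0,"wy":0,"wz":0},{"jaw":20,"x":-21,"y":30,"z":0,"wx":0,"wy":0,"wz":0},{"jaw":20,"x":0,"y":40,"z":0,"wx":0,"wy":0,"wz":0},{"jaw":20,"x":0,"y":33,"z":0,"wx":0,"wy":0,"wz":0},{"jaw":20,"x":0,"y":0,"z":0,"wx":0,"wy":0,"wz":0}]' 
python3 -m crank '[{"jaw":20,"x":0,"y":0,"z":20,"wx":0,"wy":0,"wz":0},{"jaw":20,"x":0,"y":0,"z":20,"wx":0,"wy":0,"wz":0},{"jaw":20,"x":0,"y":0,"z":12,"wx":0,"wy":0,"wz":0},{"jaw":20,"x":0,"y":0,"z":6,"wx":0,"wy":0,"wz":0},{"jaw":20,"x":0,"y":0,"z":2,"wx":0,"wy":0,"wz":0}]' 
python3 -m crank '[{"jaw":20,"x":0,"y":0,"z":0.5,"wx":0,"wy":0,"wz":0},{"jaw":75,"x":0,"y":0,"z":0,"wx":0,"wy":0,"wz":0},{"jaw":75,"x":0,"y":0,"z":0,"wx":0,"wy":0,"wz":0},{"jaw":75,"x":0,"y":0,"z":0,"wx":0,"wy":0,"wz":0},{"jaw":75,"x":0,"y":0,"z":-10,"wx":0,"wy":0,"wz":0}]' 
python3 -m crank '[{"jaw":75,"x":0,"y":0,"z":-40,"wx":0,"wy":0,"wz":0},{"jaw":75,"x":0,"y":0,"z":-50,"wx":0,"wy":0,"wz":0},{"jaw":75,"x":0,"y":0,"z":-30,"wx":0,"wy":0,"wz":0},{"jaw":60,"x":0,"y":-40,"z":0,"wx":0,"wy":0,"wz":0.17},{"jaw":60,"x":0,"y":-40,"z":0,"wx":0,"wy":0,"wz":0.17}]' 
python3 -c "
from h import *
delta([.4576,-.2713,.0511],down(.226));
c=shot('wrist','w2')
m,k=blobs(c,(100,120,60),(125,255,255)); print([cv2.minEnclosingCircle(q) for q in k])"
```

```text
clock: 4.03
tcp_pos: [0.5854, -0.3323, 0.1431]
tool_rot: [0.622, 0.783, 0.0, -0.001]
force: [-0.6, -0.5, -2.6]
grip_width: 0.409
clock: 4.65
tcp_pos: [0.5834, -0.334, 0.0855]
tool_rot: [0.623, 0.783, -0.0, -0.0]
force: [-4.0, 0.9, 7.3]
grip_width: 0.41
clock: 5.28
tcp_pos: [0.5835, -0.3332, 0.0935]
tool_rot: [0.622, 0.783, 0.0, -0.001]
force: [-0.2, -0.2, 0.3]
grip_width: 0.74
clock: 5.9
tcp_pos: [0.5047, -0.3454, 0.2154]
tool_rot: [0.748, 0.664, -0.0, 0.001]
force: [-0.1, -0.4, 0.7]
grip_width: 0.612
shift mm [ 68.3 -55.8 164.1] rot [0.002 0.    1.227] clock 5.9
[((410.5257873535156, 171.56016540527344), 23.098003387451172)]
```

```bash

python3 -m crank '[{"jaw":60,"x":0,"y":0,"z":0,"wx":0,"wy":0,"wz":0.175},{"jaw":60,"x":0,"y":0,"z":0,"wx":0,"wy":0,"wz":0.175},{"jaw":60,"x":0,"y":0,"z":0,"wx":0,"wy":0,"wz":0.175},{"jaw":60,"x":0,"y":0,"z":0,"wx":0,"wy":0,"wz":0.175},{"jaw":60,"x":0,"y":0,"z":0,"wx":0,"wy":0,"wz":0.175}]' |head -1
python3 -m crank '[{"jaw":60,"x":0,"y":0,"z":0,"wx":0,"wy":0,"wz":0.175},{"jaw":60,"x":0,"y":0,"z":0,"wx":0,"wy":0,"wz":0.177},{"jaw":60,"x":-15,"y":-41,"z":0,"wx":0,"wy":0,"wz":0},{"jaw":60,"x":-14,"y":-41,"z":0,"wx":0,"wy":0,"wz":0},{"jaw":60,"x":0,"y":0,"z":0,"wx":0,"wy":0,"wz":0}]' 
python3 -c "
from h import *
delta([.4576,-.2713,.0511],down(.226));
c=shot('wrist','w3'); print(telemetry.sense()['q'].round(2))"
```

```text
clock: 6.58
clock: 7.2
tcp_pos: [0.457, -0.2694, 0.2151]
tool_rot: [0.993, 0.116, 0.0, -0.0]
force: [0.7, -0.5, -1.1]
grip_width: 0.598
shift mm [1.00e-01 2.10e+00 1.64e+02] rot [-0.    -0.     0.007] clock 7.2
[-0.74  0.23  1.58  0.    1.33  0.59]
```

View pics/w3.png

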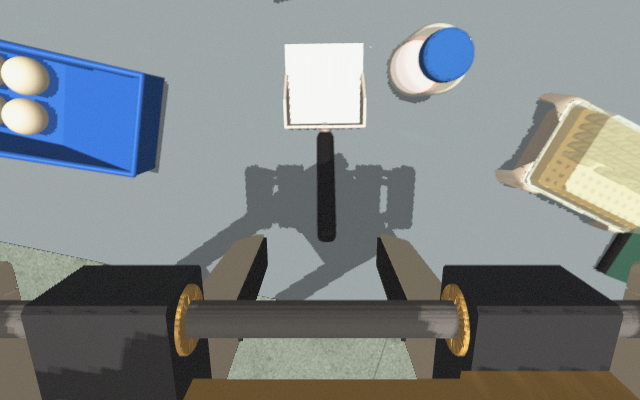

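The scoop's handle lies centred between the fingers and is vertical in the picture near column 326. The bottle stands aside at (445,55).

```bash

python3 -m crank '[{"jaw":60,"x":0,"y":2,"z":50,"wx":0,"wy":0,"wz":0.005},{"jaw":60,"x":0,"y":0,"z":50,"wx":0,"wy":0,"wz":0},{"jaw":60,"x":0,"y":0,"z":40,"wx":0,"wy":0,"wz":0},{"jaw":60,"x":0,"y":0,"z":24,"wx":0,"wy":0,"wz":0},{"jaw":60,"x":0,"y":0,"z":0,"wx":0,"wy":0,"wz":0}]'
python3 -m crank '[{"jaw":0,"x":0,"y":0,"z":0,"wx":0,"wy":0,"wz":0},{"jaw":0,"x":0,"y":0,"z":0,"wx":0,"wy":0,"wz":0},{"jaw":0,"x":0,"y":0,"z":0,"wx":0,"wy":0,"wz":0},{"jaw":0,"x":0,"y":0,"z":0,"wx":0,"wy":0,"wz":0},{"jaw":0,"x":0,"y":0,"z":0,"wx":0,"wy":0,"wz":0}]'
python3 -m crank '[{"jaw":0,"x":0,"y":0,"z":-10,"wx":0,"wy":0,"wz":0},{"jaw":0,"x":0,"y":0,"z":-30,"wx":0,"wy":0,"wz":0},{"jaw":0,"x":0,"y":0,"z":-40,"wx":0,"wy":0,"wz":0},{"jaw":0,"x":0,"y":0,"z":-30,"wx":0,"wy":0,"wz":0},{"jaw":0,"x":0,"y":0,"z":0,"wx":0,"wy":0,"wz":0}]'
python3 -c "
from h import *
c=shot('wrist','w4'); s=telemetry.sense();print(s['q'].round(2),s['wrist_torque'].round(2));
delta([.466,-.165,.135],down(1.58))"
```

```text
clock: 7.88
tcp_pos: [0.4581, -0.2738, 0.0485]
tool_rot: [0.994, 0.113, -0.001, -0.001]
force: [-0.1, -0.1, 1.0]
grip_width: 0.599
clock: 8.5
tcp_pos: [0.4585, -0.2735, 0.0506]
tool_rot: [0.994, 0.113, 0.0, -0.0]
force: [-0.7, 0.8, 2.8]
grip_width: 0.168
clock: 9.12
tcp_pos: [0.4598, -0.2749, 0.1628]
tool_rot: [0.994, 0.113, 0.002, 0.002]
force: [-0.6, -0.5, -2.4]
grip_width: 0.167
[-0.75  0.28  1.66 -0.    1.2   0.6 ] [-0.01  0.13  0.  ]
shift mm [  31.4 -104.7   25.7] rot [ 0.002  0.    -1.354] clock 9.175
```

View pics/w4.png

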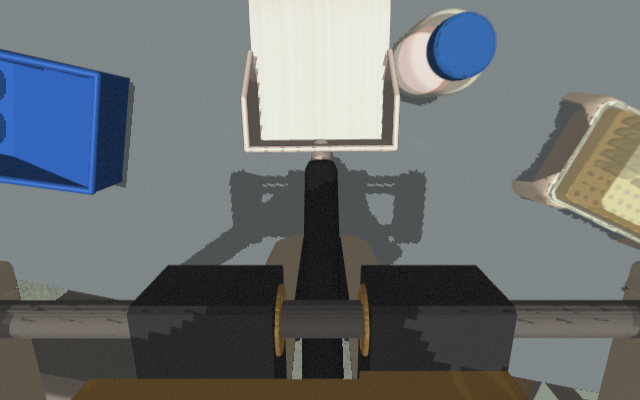

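The scoop is held: the handle is between the pads, the bowl is centred at columns 247–398, and the bottle is upright at (465,45). Next I write a planner for the scoop lip in the tray frame.

```bash
cat >> h.py <<'E'
LIP=np.array([.1283,0,.0506])      # lip in tool frame (scoop level: tool z down)
TO=np.array([.4648,.066,0]); TY=np.pi/2+.010   # tray origin, heading of its x axis
def scoop_pose(lip,yaw,pitch,lat=0): # pitch deg, + = lip up
    R=down(yaw)*Ro.from_euler('y',np.deg2rad(pitch)); return np.array(lip)-R.apply(LIP),R
def seq(wps,lipoff=None):
    "wps: (lip world xyz, yaw, pitch deg); prints chained tool-frame rows"
    s=telemetry.sense();p=s["tcp_pos"];R=Ro.from_quat(s["tool_rot"])
    for l,y,t in wps:
        P,Q=scoop_pose(l,y,t); print((R.inv().apply(P-p)*1000).round(1),(R.inv()*Q).as_rotvec().round(3),"tcp",P.round(3)); p,R=P,Q
def tray(x,z,t,y=0): # mm
    c,s=np.cos(TY),np.sin(TY); return (TO+np.array([c*x-s*y,s*x+c*y,z])/1000,TY,t)
E
python3 -m crank '[{"jaw":0,"x":0,"y":0,"z":0,"wx":0,"wy":0,"wz":-0.17},{"jaw":0,"x":0,"y":0,"z":0,"wx":0,"wy":0,"wz":-0.17},{"jaw":0,"x":0,"y":0,"z":0,"wx":0,"wy":0,"wz":-0.17},{"jaw":0,"x":0,"y":0,"z":0,"wx":0,"wy":0,"wz":-0.17},{"jaw":0,"x":0,"y":0,"z":0,"wx":0,"wy":0,"wz":-0.17}]' |head -1
python3 -m crank '[{"jaw":0,"x":0,"y":0,"z":0,"wx":0,"wy":0,"wz":-0.17},{"jaw":0,"x":0,"y":0,"z":0,"wx":0,"wy":0,"wz":-0.17},{"jaw":0,"x":0,"y":0,"z":0,"wx":0,"wy":0,"wz":-0.164},{"jaw":0,"x":0,"y":0,"z":0,"wx":0,"wy":0,"wz":0},{"jaw":0,"x":0,"y":0,"z":0,"wx":0,"wy":0,"wz":0}]'
python3 -c "
from h import *
seq([tray(-95,100,0),tray(-90,60,-25),tray(-68,12,-25),tray(-55,5.5,-24),tray(-40,5,-20),tray(-20,5,-14),tray(0,5,-8)])"
```

```text
clock: 9.8
clock: 10.42
tcp_pos: [0.458, -0.2733, 0.1591]
tool_rot: [0.705, 0.709, -0.0, -0.001]
force: [-0.2, -0.3, -1.9]
grip_width: 0.169
[115.9   9.7   8.7] [-0.001 -0.001 -0.004] tcp [ 0.467 -0.157  0.151]
[38.4 -0.  -9.5] [-0.    -0.436  0.   ] tcp [ 0.467 -0.119  0.16 ]
[40.2 -0.  34.2] [0. 0. 0.] tcp [ 0.466 -0.097  0.112]
[13.7 -0.   2.6] [-0.     0.017 -0.   ] tcp [ 0.466 -0.086  0.104]
[10.7  0.   3.4] [0.   0.07 0.  ] tcp [ 0.466 -0.077  0.096]
[14.2  0.   6.8] [0.    0.105 0.   ] tcp [ 0.466 -0.066  0.085]
[14.8 -0.   8.8] [ 0.     0.105 -0.   ] tcp [ 0.466 -0.054  0.073]
```

```bash

python3 -m crank '[{"jaw":0,"x":58,"y":5,"z":4,"wx":0,"wy":0,"wz":-0.004},{"jaw":0,"x":58,"y":5,"z":4,"wx":0,"wy":0,"wz":0},{"jaw":0,"x":13,"y":0,"z":-3,"wx":0,"wy":-0.145,"wz":0},{"jaw":0,"x":13,"y":0,"z":-1,"wx":0,"wy":-0.145,"wz":0},{"jaw":0,"x":13,"y":0,"z":1,"wx":0,"wy":-0.145,"wz":0}]'
python3 -m crank '[{"jaw":0,"x":0,"y":0,"z":0,"wx":0,"wy":0,"wz":0},{"jaw":0,"x":0,"y":0,"z":0,"wx":0,"wy":0,"wz":0}]'
python3 -c "
from h import *
shot('wrist','w5')
seq([tray(-68,12,-25),tray(-55,5.5,-24),tray(-40,5,-20),tray(-20,5,-14),tray(0,5,-8),tray(20,5,-1.5),tray(38,5,0)])"
```

```text
clock: 11.05
tcp_pos: [0.4673, -0.1189, 0.1504]
tool_rot: [0.687, 0.694, -0.152, 0.157]
force: [-1.0, -0.0, -1.9]
grip_width: 0.168
clock: 11.3
tcp_pos: [0.467, -0.1193, 0.1496]
tool_rot: [0.686, 0.695, -0.151, 0.153]
force: [1.0, -0.2, -2.1]
grip_width: 0.172
[37.  -0.4 24.5] [ 0.001 -0.003  0.001] tcp [ 0.466 -0.097  0.112]
[13.7 -0.   2.6] [-0.     0.017 -0.   ] tcp [ 0.466 -0.086  0.104]
[10.7  0.   3.4] [0.   0.07 0.  ] tcp [ 0.466 -0.077  0.096]
[14.2  0.   6.8] [0.    0.105 0.   ] tcp [ 0.466 -0.066  0.085]
[14.8 -0.   8.8] [ 0.     0.105 -0.   ] tcp [ 0.466 -0.054  0.073]
[14.9  0.  12.1] [0.    0.113 0.   ] tcp [ 0.466 -0.041  0.059]
[16.7  0.   2.9] [0.    0.026 0.   ] tcp [ 0.466 -0.024  0.056]
```

View pics/w5.png

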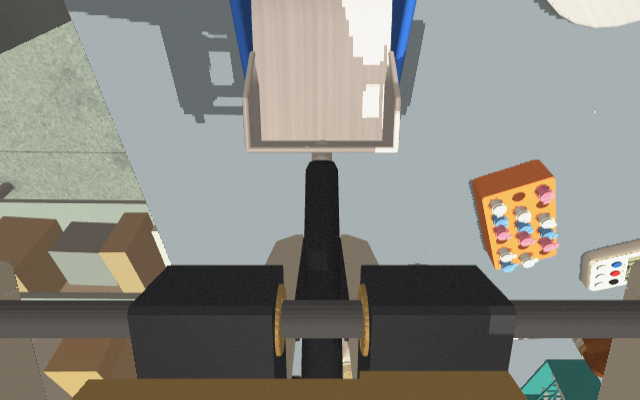

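The scoop is centred over the tray: its bowl spans 247–398 and the tray walls sit at about 240 and 405.

```bash

python3 -m crank '[{"jaw":0,"x":18,"y":0,"z":12,"wx":0,"wy":0,"wz":0},{"jaw":0,"x":19,"y":0,"z":12,"wx":0,"wy":0,"wz":0},{"jaw":0,"x":14,"y":0,"z":2.6,"wx":0,"wy":0.017,"wz":0},{"jaw":0,"x":11,"y":0,"z":3.4,"wx":0,"wy":0.07,"wz":0},{"jaw":0,"x":0,"y":0,"z":0,"wx":0,"wy":0,"wz":0}]'
python3 -m crank '[{"jaw":0,"x":7,"y":0,"z":3.4,"wx":0,"wy":0.053,"wz":0},{"jaw":0,"x":7,"y":0,"z":3.4,"wx":0,"wy":0.052,"wz":0},{"jaw":0,"x":7,"y":0,"z":4,"wx":0,"wy":0.053,"wz":0},{"jaw":0,"x":8,"y":0,"z":4.5,"wx":0,"wy":0.053,"wz":0},{"jaw":0,"x":0,"y":0,"z":0,"wx":0,"wy":0,"wz":0}]'
python3 -c "
from h import *
shot('top','t6',(160,150,400,280),3)
seq([tray(20,5,-1.5),tray(38,5,0)])"
```

```text
clock: 11.98
tcp_pos: [0.4667, -0.0771, 0.0971]
tool_rot: [0.693, 0.7, -0.121, 0.123]
force: [-0.5, -0.0, -2.3]
grip_width: 0.173
clock: 12.6
tcp_pos: [0.4658, -0.0529, 0.0743]
tool_rot: [0.702, 0.709, -0.049, 0.049]
force: [0.4, -0.2, -2.4]
grip_width: 0.173
[13.9  0.1 13.7] [0.    0.112 0.001] tcp [ 0.466 -0.041  0.059]
[16.7  0.   2.9] [0.    0.026 0.   ] tcp [ 0.466 -0.024  0.056]
```

View pics/t6.png

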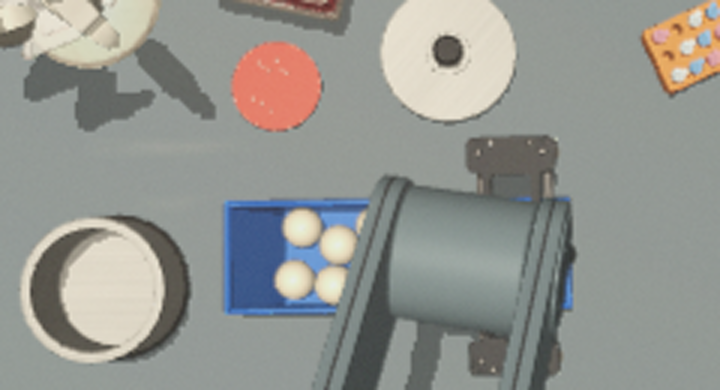

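The top view shows four balls at (302,226), (337,245), (295,280) and (332,287), with more under the arm. I'm pushing on.

```bash

python3 -m crank '[{"jaw":0,"x":7,"y":0,"z":6.5,"wx":0,"wy":0.056,"wz":0},{"jaw":0,"x":7,"y":0,"z":6.5,"wx":0,"wy":0.056,"wz":0},{"jaw":0,"x":8,"y":0,"z":1.5,"wx":0,"wy":0.013,"wz":0},{"jaw":0,"x":8,"y":0,"z":1.4,"wx":0,"wy":0.013,"wz":0},{"jaw":0,"x":0,"y":0,"z":0,"wx":0,"wy":0,"wz":0}]'
python3 -c "
from h import *
a=shot('top','t7');b=shot('wrist','w7')
p=np.vstack([cv2.resize(a['pixels'][200:270,220:360],None,fx=4,fy=4),b['pixels'][0:300,40:600]])[:,:,::-1];cv2.imwrite('pics/m7.png',p)
seq([tray(50,5,0)])"
```

```text
clock: 13.28
tcp_pos: [0.4652, -0.0225, 0.0564]
tool_rot: [0.702, 0.712, 0.0, -0.0]
force: [0.5, -0.3, -3.1]
grip_width: 0.172
[10.6  0.3  0.9] [ 0.    -0.     0.004] tcp [ 0.466 -0.012  0.056]
```

View pics/m7.png

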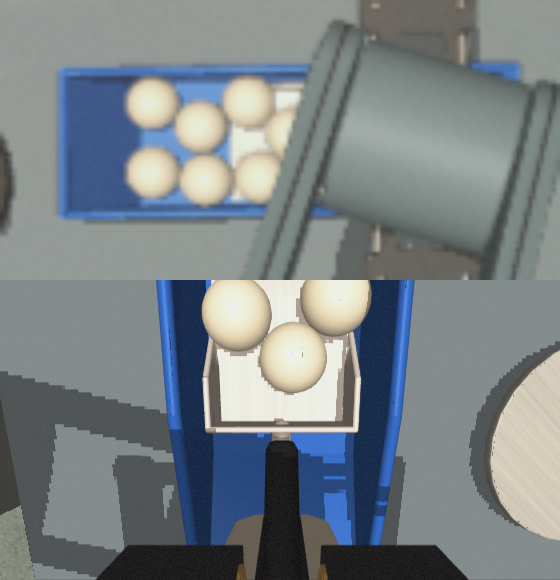

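Three balls are well inside the bowl, at (237,313), (293,356) and (335,305) in the wrist half. Four stay ahead by the end wall. I tilt back and lift.

```bash

python3 -c "
from h import *
J=lambda y,z,t:((.436,y,z),TY,t)
seq([tray(38,13,5),tray(36,27,11),tray(35,47,17),tray(32,80,22),tray(32,130,22),tray(32,190,22),J(.20,.19,22),J(.305,.19,22),J(.305,.15,8),J(.305,.12,0)])"
```

```text
[-5.3  0.2  4.3] [-0.     0.087  0.004] tcp [ 0.466 -0.028  0.052]
[-5.4  0.  -0.4] [-0.     0.105 -0.   ] tcp [ 0.466 -0.034  0.052]
[-1.8 -0.  -6.1] [0.    0.105 0.   ] tcp [ 0.466 -0.036  0.058]
[  2.9  -0.  -21.1] [0.    0.087 0.   ] tcp [ 0.466 -0.04   0.079]
[ 18.7  -0.  -46.4] [0. 0. 0.] tcp [ 0.466 -0.04   0.129]
[ 22.5  -0.  -55.6] [0. 0. 0.] tcp [ 0.466 -0.04   0.189]
[ 94.8 -27.5  38.3] [0. 0. 0.] tcp [0.437 0.062 0.189]
[97.3  1.  39.3] [0. 0. 0.] tcp [0.437 0.167 0.189]
[ 1.1 -0.   7.6] [-0.    -0.244  0.   ] tcp [0.437 0.171 0.182]
[ 4.1  0.  12.3] [ 0.   -0.14  0.  ] tcp [0.437 0.177 0.171]
```

```bash

python3 -m crank '[{"jaw":0,"x":-5.3,"y":0,"z":4,"wx":0,"wy":0.087,"wz":0},{"jaw":0,"x":-5.4,"y":0,"z":-0.4,"wx":0,"wy":0.105,"wz":0},{"jaw":0,"x":-1.8,"y":0,"z":-6,"wx":0,"wy":0.105,"wz":0},{"jaw":0,"x":3,"y":0,"z":-21,"wx":0,"wy":0.087,"wz":0},{"jaw":0,"x":9,"y":0,"z":-23,"wx":0,"wy":0,"wz":0}]'
python3 -m crank '[{"jaw":0,"x":9,"y":0,"z":-23,"wx":0,"wy":0,"wz":0},{"jaw":0,"x":12,"y":0,"z":-30,"wx":0,"wy":0,"wz":0},{"jaw":0,"x":11,"y":0,"z":-26,"wx":0,"wy":0,"wz":0},{"jaw":0,"x":0,"y":0,"z":0,"wx":0,"wy":0,"wz":0},{"jaw":0,"x":0,"y":0,"z":0,"wx":0,"wy":0,"wz":0}]'
python3 -c "
from h import *
shot('wrist','w8')
J=lambda y,z,t:((.436,y,z),TY,t)
seq([J(.20,.19,22),J(.305,.19,22),J(.305,.15,8),J(.305,.12,0)])"
```

```text
clock: 14.0
tcp_pos: [0.4658, -0.0425, 0.1033]
tool_rot: [0.691, 0.698, 0.134, -0.136]
force: [0.6, -0.4, -3.9]
grip_width: 0.172
clock: 14.62
tcp_pos: [0.4652, -0.0404, 0.1878]
tool_rot: [0.69, 0.699, 0.134, -0.136]
force: [0.4, -0.7, -3.6]
grip_width: 0.171
[ 95.7 -26.2  37.4] [-0.003 -0.001  0.002] tcp [0.437 0.062 0.189]
[97.3  1.  39.3] [0. 0. 0.] tcp [0.437 0.167 0.189]
[ 1.1 -0.   7.6] [-0.    -0.244  0.   ] tcp [0.437 0.171 0.182]
[ 4.1  0.  12.3] [ 0.   -0.14  0.  ] tcp [0.437 0.177 0.171]
```

View pics/w8.png

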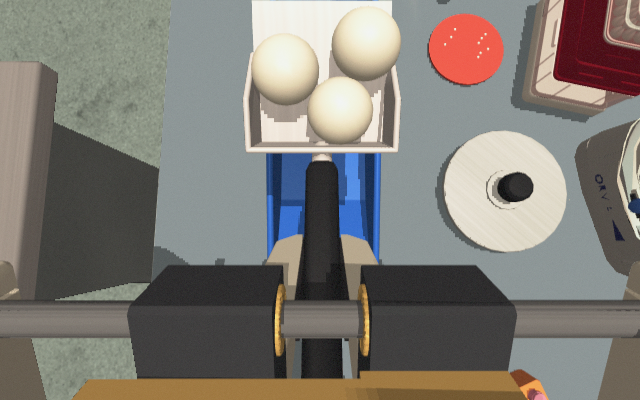

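All three balls are in the bowl, at (285,68), (340,108) and (366,43). I carry them to the jar gently.

```bash

python3 -m crank '[{"jaw":0,"x":16,"y":-5,"z":6,"wx":0,"wy":0,"wz":0},{"jaw":0,"x":26,"y":-8,"z":10,"wx":0,"wy":0,"wz":0},{"jaw":0,"x":28,"y":-8,"z":11,"wx":0,"wy":0,"wz":0},{"jaw":0,"x":28,"y":-5,"z":11,"wx":0,"wy":0,"wz":0},{"jaw":0,"x":28,"y":0,"z":11,"wx":0,"wy":0,"wz":0}]'
python3 -m crank '[{"jaw":0,"x":27,"y":0,"z":11,"wx":0,"wy":0,"wz":0},{"jaw":0,"x":24,"y":0,"z":10,"wx":0,"wy":0,"wz":0},{"jaw":0,"x":16,"y":0,"z":7,"wx":0,"wy":0,"wz":0},{"jaw":0,"x":0,"y":0,"z":0,"wx":0,"wy":0,"wz":0},{"jaw":0,"x":0,"y":0,"z":0,"wx":0,"wy":0,"wz":0}]'
python3 -c "
from h import *
J=lambda y,z,t:((.436,y,z),TY,t)
seq([J(.305,.16,16),J(.305,.13,10),J(.305,.105,5),J(.305,.1,0),J(.305,.1,-4),J(.305,.1,-8),J(.305,.1,-14),J(.305,.1,-20),J(.305,.1,-30)]);print(telemetry.sense()['q'].round(2))"
```

```text
clock: 15.3
tcp_pos: [0.4361, 0.0964, 0.1899]
tool_rot: [0.69, 0.698, 0.134, -0.137]
force: [0.3, -0.2, -3.0]
grip_width: 0.17
clock: 15.92
tcp_pos: [0.4362, 0.167, 0.1894]
tool_rot: [0.689, 0.699, 0.134, -0.137]
force: [0.1, -0.2, -2.9]
grip_width: 0.167
[-5.4  1.2 15.2] [-0.002 -0.106  0.003] tcp [0.437 0.168 0.173]
[-2.3  0.  15.7] [ 0.    -0.105 -0.   ] tcp [0.437 0.17  0.158]
[ 0.6 -0.  13.6] [ 0.    -0.087  0.   ] tcp [0.437 0.173 0.144]
[ 4.5 -0.  -6. ] [ 0.    -0.087  0.   ] tcp [0.437 0.177 0.151]
[ 3.8 -0.  -8.8] [ 0.   -0.07  0.  ] tcp [0.437 0.181 0.159]
[ 3.8  0.  -8.8] [-0.   -0.07 -0.  ] tcp [0.437 0.185 0.168]
[  6.    0.  -13.1] [ 0.    -0.105  0.   ] tcp [0.437 0.193 0.18 ]
[  6.    0.  -13.1] [-0.    -0.105 -0.   ] tcp [0.437 0.202 0.191]
[ 10.7   0.  -21.5] [-0.    -0.175 -0.   ] tcp [0.437 0.219 0.208]
[-0.19  0.11  1.87  0.4   1.27 -0.34]
```

```bash

python3 -m crank '[{"jaw":0,"x":-5.4,"y":1,"z":15,"wx":0,"wy":-0.105,"wz":0},{"jaw":0,"x":-2.3,"y":0,"z":15.7,"wx":0,"wy":-0.105,"wz":0},{"jaw":0,"x":0.6,"y":0,"z":13,"wx":0,"wy":-0.087,"wz":0},{"jaw":0,"x":4.5,"y":0,"z":-6,"wx":0,"wy":-0.087,"wz":0},{"jaw":0,"x":3.8,"y":0,"z":-8.8,"wx":0,"wy":-0.07,"wz":0}]'
python3 -m crank '[{"jaw":0,"x":3.8,"y":0,"z":-8.8,"wx":0,"wy":-0.07,"wz":0},{"jaw":0,"x":0,"y":0,"z":0,"wx":0,"wy":0,"wz":0},{"jaw":0,"x":6,"y":0,"z":-13,"wx":0,"wy":-0.105,"wz":0},{"jaw":0,"x":0,"y":0,"z":0,"wx":0,"wy":0,"wz":0},{"jaw":0,"x":6,"y":0,"z":-13,"wx":0,"wy":-0.105,"wz":0}]'
python3 -m crank '[{"jaw":0,"x":10.7,"y":0,"z":-21.5,"wx":0,"wy":-0.175,"wz":0},{"jaw":0,"x":0,"y":0,"z":0,"wx":0,"wy":0,"wz":0},{"jaw":0,"x":0,"y":0,"z":0,"wx":0,"wy":0,"wz":0},{"jaw":0,"x":0,"y":0,"z":0,"wx":0,"wy":0,"wz":0},{"jaw":0,"x":0,"y":0,"z":0,"wx":0,"wy":0,"wz":0}]'
python3 -c "
from h import *
a=shot('top','t9');b=shot('wrist','w9')
p=np.vstack([cv2.resize(a['pixels'][190:290,150:360],(630,300)),b['pixels'][0:250,0:630]])[:,:,::-1];cv2.imwrite('pics/m9.png',p)
J=lambda y,z,t:((.436,y,z),TY,t)
seq([J(.28,.18,-10),J(.2,.19,0)]);print(telemetry.sense()['q'].round(2))"
```

```text
clock: 16.55
tcp_pos: [0.4372, 0.1799, 0.1603]
tool_rot: [0.703, 0.711, -0.026, 0.025]
force: [-0.0, -0.6, -4.1]
grip_width: 0.169
clock: 17.18
tcp_pos: [0.4372, 0.1992, 0.1921]
tool_rot: [0.693, 0.7, -0.123, 0.123]
force: [-0.3, -0.2, -1.5]
grip_width: 0.172
clock: 17.8
tcp_pos: [0.4374, 0.2176, 0.2094]
tool_rot: [0.679, 0.687, -0.182, 0.184]
force: [-0.5, -1.1, -2.0]
grip_width: 0.17
[-69.5  -0.9  -9.3] [0.001 0.349 0.001] tcp [0.437 0.162 0.252]
[-87.4  -0.8  27.1] [-0.     0.175  0.   ] tcp [0.437 0.072 0.241]
[ 0.56  0.38  1.52 -0.44  1.54  0.62]
```

View pics/m9.png

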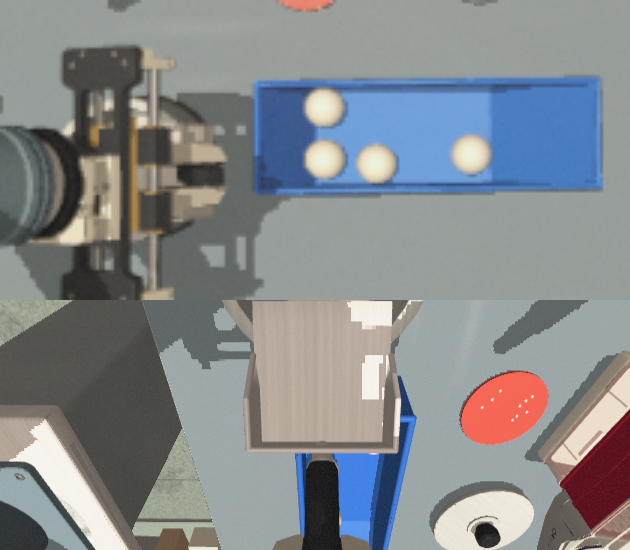

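The bowl is empty. Four balls remain in the tray, at (324,107), (325,158), (376,163) and (471,155) in the upper half. I go back for the second pass.

```bash

python3 -m crank '[{"jaw":0,"x":-24,"y":0,"z":-10,"wx":0,"wy":0.12,"wz":0},{"jaw":0,"x":-24,"y":0,"z":-3,"wx":0,"wy":0.12,"wz":0},{"jaw":0,"x":-23,"y":0,"z":3,"wx":0,"wy":0.11,"wz":0},{"jaw":0,"x":-44,"y":0,"z":12,"wx":0,"wy":0.09,"wz":0},{"jaw":0,"x":-44,"y":0,"z":12,"wx":0,"wy":0.085,"wz":0}]'
python3 -c "
from h import *
c=imaging.read_camera('top');cv2.imwrite('pics/t10.png',c['pixels'][:,:,::-1])
m,k=blobs(c,(0,0,190),(180,70,255),(170,215,350,270),30)
for q in k: (u,v),rr=cv2.minEnclosingCircle(q);print('white',round(u,1),round(v,1),round(rr,1),ray(c,(u,v),.026).round(3))
seq([tray(-95,130,0),tray(-90,60,-25),tray(-68,12,-25)]);print(telemetry.sense()['q'].round(2))"
```

```text
clock: 18.52
tcp_pos: [0.4394, 0.0675, 0.2339]
tool_rot: [0.702, 0.712, 0.002, 0.0]
force: [0.9, -0.4, -3.1]
grip_width: 0.172
white 190.2 246.5 24.0 [0.435 0.339]
white 257.2 224.5 5.4 [0.493 0.158]
[-216.6   26.4   51.8] [ 0.001 -0.001 -0.005] tcp [ 0.467 -0.157  0.181]
[38.4 -0.  20.5] [-0.    -0.436  0.   ] tcp [ 0.467 -0.119  0.16 ]
[40.2 -0.  34.2] [0. 0. 0.] tcp [ 0.466 -0.097  0.112]
[-0.12  0.05  1.75  0.    1.34 -0.12]
```

```bash

python3 -m crank '[{"jaw":0,"x":-52,"y":6,"z":0,"wx":0,"wy":0,"wz":-0.004},{"jaw":0,"x":-55,"y":7,"z":13,"wx":0,"wy":0,"wz":0},{"jaw":0,"x":-55,"y":7,"z":19,"wx":0,"wy":0,"wz":0},{"jaw":0,"x":-54,"y":6,"z":19,"wx":0,"wy":0,"wz":0},{"jaw":0,"x":0,"y":0,"z":0,"wx":0,"wy":0,"wz":0}]'
python3 -m crank '[{"jaw":0,"x":13,"y":0,"z":6,"wx":0,"wy":-0.145,"wz":0},{"jaw":0,"x":13,"y":0,"z":8,"wx":0,"wy":-0.145,"wz":0},{"jaw":0,"x":13,"y":0,"z":9,"wx":0,"wy":-0.145,"wz":0},{"jaw":0,"x":0,"y":0,"z":0,"wx":0,"wy":0,"wz":0},{"jaw":0,"x":0,"y":0,"z":0,"wx":0,"wy":0,"wz":0}]'
python3 -c "
from h import *
c=imaging.read_camera('top')
m,k=blobs(c,(0,0,190),(180,70,255),(238,215,350,270),30)
for q in k: (u,v),rr=cv2.minEnclosingCircle(q);print('white',round(u,1),round(v,1),round(rr,1),ray(c,(u,v),.026).round(3))
p=cv2.resize(c['pixels'][220:275,165:245],None,fx=5,fy=5)[:,:,::-1];cv2.imwrite('pics/j11.png',p)
seq([tray(-68,12,-25),tray(-55,5.5,-24),tray(-40,5,-20),tray(-20,5,-14),tray(0,5,-8),tray(20,5,-1.5),tray(38,5,0)])"
```

```text
clock: 19.2
tcp_pos: [0.4679, -0.1499, 0.1803]
tool_rot: [0.703, 0.711, -0.001, -0.001]
force: [0.3, 0.0, -1.9]
grip_width: 0.173
clock: 19.82
tcp_pos: [0.4686, -0.1113, 0.1543]
tool_rot: [0.684, 0.697, -0.15, 0.153]
force: [0.9, -1.5, -0.9]
grip_width: 0.169
white 342.5 247.5 8.5 [ 0.43  -0.072]
[31.8 -2.1 32.2] [ 0.004 -0.003  0.006] tcp [ 0.466 -0.097  0.112]
[13.7 -0.   2.6] [-0.     0.017 -0.   ] tcp [ 0.466 -0.086  0.104]
[10.7  0.   3.4] [0.   0.07 0.  ] tcp [ 0.466 -0.077  0.096]
[14.2  0.   6.8] [0.    0.105 0.   ] tcp [ 0.466 -0.066  0.085]
[14.8 -0.   8.8] [ 0.     0.105 -0.   ] tcp [ 0.466 -0.054  0.073]
[14.9  0.  12.1] [0.    0.113 0.   ] tcp [ 0.466 -0.041  0.059]
[16.7  0.   2.9] [0.    0.026 0.   ] tcp [ 0.466 -0.024  0.056]
```

View pics/j11.png

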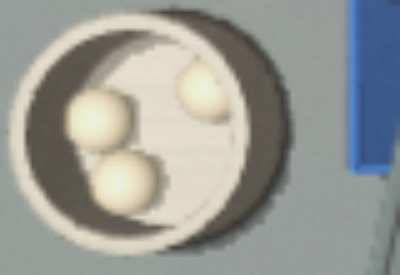

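The jar holds three balls, at (97,120), (125,180) and (205,90). I scoop again.

```bash

python3 -m crank '[{"jaw":0,"x":16,"y":-2,"z":16,"wx":0,"wy":0,"wz":0.005},{"jaw":0,"x":16,"y":0,"z":16,"wx":0,"wy":0,"wz":0},{"jaw":0,"x":14,"y":0,"z":2.6,"wx":0,"wy":0.017,"wz":0},{"jaw":0,"x":11,"y":0,"z":3.4,"wx":0,"wy":0.07,"wz":0},{"jaw":0,"x":0,"y":0,"z":0,"wx":0,"wy":0,"wz":0}]'
python3 -m crank '[{"jaw":0,"x":7,"y":0,"z":3.4,"wx":0,"wy":0.053,"wz":0},{"jaw":0,"x":7,"y":0,"z":3.4,"wx":0,"wy":0.052,"wz":0},{"jaw":0,"x":7,"y":0,"z":4,"wx":0,"wy":0.053,"wz":0},{"jaw":0,"x":8,"y":0,"z":4.5,"wx":0,"wy":0.053,"wz":0},{"jaw":0,"x":0,"y":0,"z":0,"wx":0,"wy":0,"wz":0}]'
python3 -m crank '[{"jaw":0,"x":7,"y":0,"z":6.5,"wx":0,"wy":0.056,"wz":0},{"jaw":0,"x":7,"y":0,"z":6.5,"wx":0,"wy":0.056,"wz":0},{"jaw":0,"x":8,"y":0,"z":1.5,"wx":0,"wy":0.013,"wz":0},{"jaw":0,"x":8,"y":0,"z":1.4,"wx":0,"wy":0.013,"wz":0},{"jaw":0,"x":0,"y":0,"z":0,"wx":0,"wy":0,"wz":0}]'
python3 -c "
from h import *
c=imaging.read_camera('top')
m,k=blobs(c,(0,0,190),(180,70,255),(238,215,320,270),30)
for q in k: (u,v),rr=cv2.minEnclosingCircle(q);print('white',round(u,1),round(v,1),round(rr,1),ray(c,(u,v),.026).round(3))
seq([tray(38,5,0),tray(70,5,0),tray(96,5,0)])"
```

```text
clock: 20.5
tcp_pos: [0.4666, -0.0771, 0.0964]
tool_rot: [0.694, 0.699, -0.12, 0.124]
force: [1.5, 1.7, 1.7]
grip_width: 0.168
clock: 21.12
tcp_pos: [0.4654, -0.0529, 0.0732]
tool_rot: [0.702, 0.709, -0.047, 0.049]
force: [0.4, 1.7, -1.0]
grip_width: 0.168
clock: 21.75
tcp_pos: [0.4656, -0.0232, 0.0558]
tool_rot: [0.703, 0.712, 0.002, 0.001]
force: [1.9, -1.5, 4.6]
grip_width: 0.171
white 270.6 244.3 5.9 [0.439 0.122]
white 257.5 242.3 5.9 [0.445 0.157]
white 286.0 235.0 16.1 [0.464 0.08 ]
white 257.5 225.5 5.7 [0.49  0.157]
[-1.1  0.1  0.1] [ 0.003 -0.002  0.003] tcp [ 0.466 -0.024  0.056]
[32. -0.  0.] [0. 0. 0.] tcp [0.465 0.008 0.056]
[26.  0.  0.] [0. 0. 0.] tcp [0.465 0.034 0.056]
```

```bash

python3 -m crank '[{"jaw":0,"x":8,"y":0,"z":-0.5,"wx":0,"wy":0,"wz":0},{"jaw":0,"x":8,"y":0,"z":0,"wx":0,"wy":0,"wz":0},{"jaw":0,"x":8,"y":0,"z":0,"wx":0,"wy":0,"wz":0},{"jaw":0,"x":7,"y":0,"z":0,"wx":0,"wy":0,"wz":0},{"jaw":0,"x":0,"y":0,"z":0,"wx":0,"wy":0,"wz":0}]'
python3 -m crank '[{"jaw":0,"x":6,"y":0,"z":0,"wx":0,"wy":0,"wz":0},{"jaw":0,"x":6,"y":0,"z":0,"wx":0,"wy":0,"wz":0},{"jaw":0,"x":6,"y":0,"z":0,"wx":0,"wy":0,"wz":0},{"jaw":0,"x":5,"y":0,"z":0,"wx":0,"wy":0,"wz":0},{"jaw":0,"x":0,"y":0,"z":0,"wx":0,"wy":0,"wz":0}]'
python3 -c "
from h import *
a=imaging.read_camera('top');b=imaging.read_camera('wrist')
p=np.vstack([cv2.resize(a['pixels'][200:270,220:360],None,fx=4,fy=4),b['pixels'][0:300,40:600]])[:,:,::-1];cv2.imwrite('pics/m12.png',p)
seq([tray(96,5,0)])"
```

```text
clock: 22.42
tcp_pos: [0.4642, 0.0086, 0.0556]
tool_rot: [0.703, 0.712, 0.002, -0.001]
force: [0.7, 1.2, 0.8]
grip_width: 0.172
clock: 23.05
tcp_pos: [0.4645, 0.0306, 0.056]
tool_rot: [0.703, 0.712, 0.001, 0.0]
force: [0.8, -2.7, 1.4]
grip_width: 0.17
[3.1 0.8 0.3] [ 0.002 -0.002  0.002] tcp [0.465 0.034 0.056]
```

View pics/m12.png

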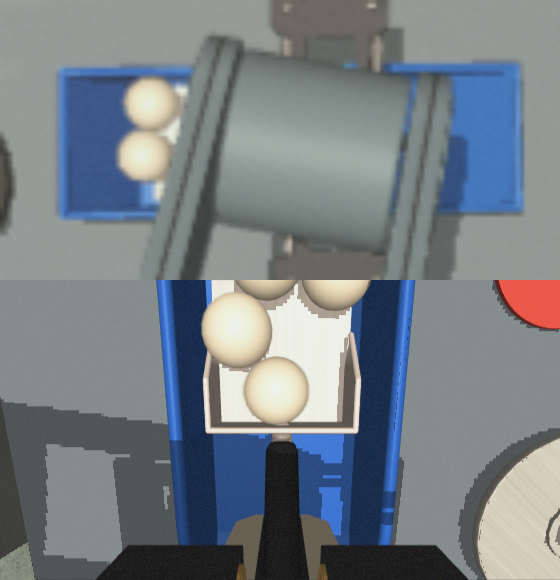

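Two balls are in the bowl and two are on the blade against the end wall, at (265,285) and (335,290). I push on slightly, then tilt back up along the wall.

```bash
python3 -c "
from h import *
seq([tray(97,5.5,0),tray(99,12,5),tray(102,20,10),tray(106,28,15),tray(108,37,20),tray(108,52,24),tray(105,90,24),tray(102,130,24),tray(100,190,24)])"
```

```text
[ 4.1  0.8 -0.2] [ 0.002 -0.002  0.002] tcp [0.465 0.035 0.056]
[-1.9  0.   4.9] [0.    0.087 0.   ] tcp [0.465 0.033 0.051]
[-0.2  0.   3.7] [-0.     0.087 -0.   ] tcp [0.465 0.033 0.048]
[1.4 0.  4.2] [0.    0.087 0.   ] tcp [0.465 0.035 0.044]
[ 0.3 -0.   3.2] [-0.     0.087  0.   ] tcp [0.465 0.036 0.041]
[ 1.9 -0.  -5. ] [0.   0.07 0.  ] tcp [0.465 0.036 0.046]
[ 12.7   0.  -35.9] [0. 0. 0.] tcp [0.465 0.033 0.084]
[ 13.5  -0.  -37.8] [0. 0. 0.] tcp [0.465 0.03  0.124]
[ 22.6  -0.  -55.6] [0. 0. 0.] tcp [0.465 0.028 0.184]
```

```bash

python3 -m crank '[{"jaw":0,"x":4,"y":0.8,"z":-0.2,"wx":0,"wy":0,"wz":0},{"jaw":0,"x":-1.9,"y":0,"z":4.9,"wx":0,"wy":0.087,"wz":0},{"jaw":0,"x":-0.2,"y":0,"z":3.7,"wx":0,"wy":0.087,"wz":0},{"jaw":0,"x":1.4,"y":0,"z":4.2,"wx":0,"wy":0.087,"wz":0},{"jaw":0,"x":0.3,"y":0,"z":3.2,"wx":0,"wy":0.087,"wz":0}]'
python3 -m crank '[{"jaw":0,"x":1.9,"y":0,"z":-5,"wx":0,"wy":0.07,"wz":0},{"jaw":0,"x":0,"y":0,"z":0,"wx":0,"wy":0,"wz":0},{"jaw":0,"x":0,"y":0,"z":0,"wx":0,"wy":0,"wz":0},{"jaw":0,"x":6,"y":0,"z":-18,"wx":0,"wy":0,"wz":0},{"jaw":0,"x":7,"y":0,"z":-18,"wx":0,"wy":0,"wz":0}]'
python3 -m crank '[{"jaw":0,"x":7,"y":0,"z":-20,"wx":0,"wy":0,"wz":0},{"jaw":0,"x":9,"y":0,"z":-24,"wx":0,"wy":0,"wz":0},{"jaw":0,"x":11,"y":0,"z":-28,"wx":0,"wy":0,"wz":0},{"jaw":0,"x":9,"y":0,"z":-21,"wx":0,"wy":0,"wz":0},{"jaw":0,"x":0,"y":0,"z":0,"wx":0,"wy":0,"wz":0}]'
python3 -c "
from h import *
a=imaging.read_camera('top');b=imaging.read_camera('wrist')
p=np.vstack([cv2.resize(a['pixels'][200:270,220:360],None,fx=4,fy=4),b['pixels'][0:300,40:600]])[:,:,::-1];cv2.imwrite('pics/m13.png',p)
J=lambda y,z,t:((.436,y,z),TY,t)
seq([J(.305,.19,24),J(.305,.16,16),J(.305,.13,10),J(.305,.105,5),J(.305,.1,0)])"
```

```text
clock: 23.78
tcp_pos: [0.4645, 0.0367, 0.04]
tool_rot: [0.692, 0.7, 0.124, -0.125]
force: [0.0, -0.4, -4.8]
grip_width: 0.17
clock: 24.4
tcp_pos: [0.4646, 0.034, 0.0844]
tool_rot: [0.687, 0.696, 0.147, -0.148]
force: [1.0, -0.3, -4.1]
grip_width: 0.171
clock: 25.02
tcp_pos: [0.4656, 0.0284, 0.1849]
tool_rot: [0.687, 0.697, 0.147, -0.146]
force: [0.4, -0.3, -4.8]
grip_width: 0.167
[127.2 -25.1  55.6] [-0.    -0.     0.004] tcp [0.437 0.167 0.184]
[-3.9  0.  10. ] [-0.   -0.14  0.  ] tcp [0.437 0.168 0.173]
[-2.3  0.  15.7] [ 0.    -0.105 -0.   ] tcp [0.437 0.17  0.158]
[ 0.6 -0.  13.6] [ 0.    -0.087  0.   ] tcp [0.437 0.173 0.144]
[ 4.5 -0.  -6. ] [ 0.    -0.087  0.   ] tcp [0.437 0.177 0.151]
```

View pics/m13.png

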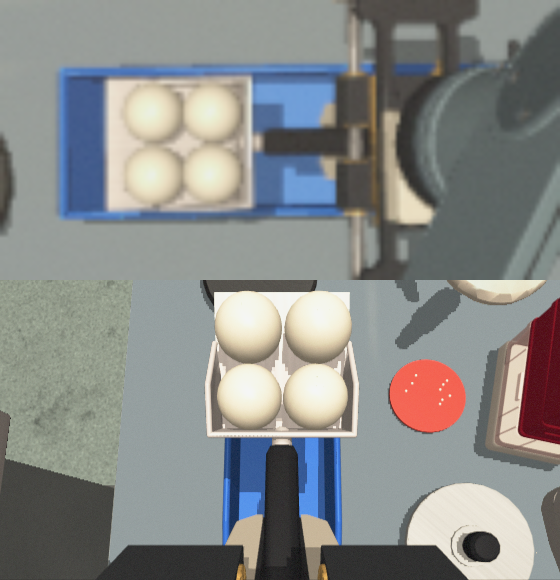

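All four remaining balls sit in the bowl in a 2x2 at (155,110), (212,112), (155,172) and (212,175), and the tray is empty. I carry them over and tip.

```bash

python3 -m crank '[{"jaw":0,"x":12,"y":-3,"z":5,"wx":0,"wy":0,"wz":0},{"jaw":0,"x":20,"y":-5,"z":9,"wx":0,"wy":0,"wz":0},{"jaw":0,"x":22,"y":-6,"z":10,"wx":0,"wy":0,"wz":0},{"jaw":0,"x":22,"y":-6,"z":10,"wx":0,"wy":0,"wz":0},{"jaw":0,"x":22,"y":-5,"z":10,"wx":0,"wy":0,"wz":0}]' | head -3
python3 -m crank '[{"jaw":0,"x":19,"y":0,"z":8,"wx":0,"wy":0,"wz":0},{"jaw":0,"x":10,"y":0,"z":4,"wx":0,"wy":0,"wz":0},{"jaw":0,"x":0,"y":0,"z":0,"wx":0,"wy":0,"wz":0},{"jaw":0,"x":-3.9,"y":0,"z":10,"wx":0,"wy":-0.14,"wz":0},{"jaw":0,"x":-2.3,"y":0,"z":15.7,"wx":0,"wy":-0.105,"wz":0}]' 
python3 -m crank '[{"jaw":0,"x":0.6,"y":0,"z":13,"wx":0,"wy":-0.087,"wz":0},{"jaw":0,"x":4.5,"y":0,"z":-6,"wx":0,"wy":-0.087,"wz":0},{"jaw":0,"x":3.8,"y":0,"z":-8.8,"wx":0,"wy":-0.07,"wz":0},{"jaw":0,"x":0,"y":0,"z":0,"wx":0,"wy":0,"wz":0},{"jaw":0,"x":3.8,"y":0,"z":-8.8,"wx":0,"wy":-0.07,"wz":0}]'
python3 -m crank '[{"jaw":0,"x":0,"y":0,"z":0,"wx":0,"wy":0,"wz":0},{"jaw":0,"x":6,"y":0,"z":-13,"wx":0,"wy":-0.105,"wz":0},{"jaw":0,"x":0,"y":0,"z":0,"wx":0,"wy":0,"wz":0},{"jaw":0,"x":6,"y":0,"z":-13,"wx":0,"wy":-0.105,"wz":0},{"jaw":0,"x":0,"y":0,"z":0,"wx":0,"wy":0,"wz":0}]'
python3 -m crank '[{"jaw":0,"x":10.7,"y":0,"z":-21.5,"wx":0,"wy":-0.175,"wz":0},{"jaw":0,"x":0,"y":0,"z":0,"wx":0,"wy":0,"wz":0},{"jaw":0,"x":0,"y":0,"z":0,"wx":0,"wy":0,"wz":0},{"jaw":0,"x":0,"y":0,"z":0,"wx":0,"wy":0,"wz":0},{"jaw":0,"x":0,"y":0,"z":0,"wx":0,"wy":0,"wz":0}]'
python3 -m crank '[{"jaw":0,"x":-24,"y":0,"z":-10,"wx":0,"wy":0.12,"wz":0},{"jaw":0,"x":-24,"y":0,"z":-3,"wx":0,"wy":0.12,"wz":0},{"jaw":0,"x":-23,"y":0,"z":3,"wx":0,"wy":0.11,"wz":0},{"jaw":0,"x":-44,"y":0,"z":12,"wx":0,"wy":0.09,"wz":0},{"jaw":0,"x":-44,"y":0,"z":12,"wx":0,"wy":0.085,"wz":0}]'
python3 -m crank '[{"jaw":0,"x":-52,"y":6,"z":0,"wx":0,"wy":0,"wz":-0.004},{"jaw":0,"x":-55,"y":7,"z":6,"wx":0,"wy":0,"wz":0},{"jaw":0,"x":-55,"y":7,"z":6,"wx":0,"wy":0,"wz":0},{"jaw":0,"x":-54,"y":6,"z":6,"wx":0,"wy":0,"wz":0},{"jaw":0,"x":0,"y":0,"z":0,"wx":0,"wy":0,"wz":0}]'
python3 -c "
from h import *
a=imaging.read_camera('top');b=imaging.read_camera('wrist')
p=np.hstack([cv2.resize(a['pixels'][150:275,165:325],None,fx=3,fy=3)[:375],cv2.resize(b['pixels'][0:300,150:400],(312,375))])[:,:,::-1];cv2.imwrite('pics/m14.png',p)
delta([.4585,-.2735,.15],down(.2265))"
```

```text
clock: 25.75
tcp_pos: [0.4371, 0.1368, 0.1825]
tool_rot: [0.687, 0.696, 0.147, -0.149]
clock: 26.38
tcp_pos: [0.4392, 0.1682, 0.1581]
tool_rot: [0.701, 0.708, 0.062, -0.06]
force: [-0.5, 0.1, -5.0]
grip_width: 0.174
clock: 27.0
tcp_pos: [0.4375, 0.1828, 0.1681]
tool_rot: [0.702, 0.709, -0.049, 0.049]
force: [1.0, 0.2, -2.8]
grip_width: 0.17
clock: 27.62
tcp_pos: [0.4379, 0.2015, 0.1914]
tool_rot: [0.691, 0.702, -0.121, 0.123]
force: [-0.4, 0.7, -1.9]
grip_width: 0.169
clock: 28.25
tcp_pos: [0.4377, 0.2172, 0.209]
tool_rot: [0.68, 0.687, -0.181, 0.185]
force: [0.0, -0.3, -1.8]
grip_width: 0.167
clock: 28.88
tcp_pos: [0.4395, 0.0668, 0.2337]
tool_rot: [0.703, 0.712, 0.003, 0.001]
force: [0.8, 0.8, -2.0]
grip_width: 0.17
clock: 29.5
tcp_pos: [0.4684, -0.1512, 0.2141]
tool_rot: [0.703, 0.711, 0.001, 0.001]
force: [0.3, -0.2, -1.8]
grip_width: 0.171
shift mm [-125.9  -11.5   64.2] rot [ 0.    -0.003  1.358] clock 29.6
```

View pics/m14.png

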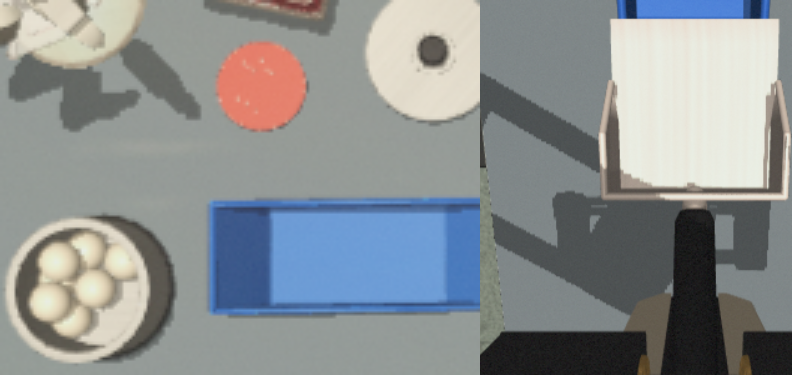

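The tray is empty and the scoop is clean. Six balls are plainly visible in the jar, with a seventh apparently under them. I'll verify that with a closer look, and lay the scoop back first.

```bash

python3 -m crank '[{"jaw":0,"x":-42,"y":-4,"z":0,"wx":0,"wy":0,"wz":0},{"jaw":0,"x":-42,"y":-4,"z":0,"wx":0,"wy":0,"wz":0},{"jaw":0,"x":-42,"y":-4,"z":0,"wx":0,"wy":0,"wz":0.17},{"jaw":0,"x":0,"y":0,"z":0,"wx":0,"wy":0,"wz":0.17},{"jaw":0,"x":0,"y":0,"z":0,"wx":0,"wy":0,"wz":0.17}]' |head -2
python3 -m crank '[{"jaw":0,"x":0,"y":0,"z":0,"wx":0,"wy":0,"wz":0.17},{"jaw":0,"x":0,"y":0,"z":0,"wx":0,"wy":0,"wz":0.17},{"jaw":0,"x":0,"y":0,"z":0,"wx":0,"wy":0,"wz":0.17},{"jaw":0,"x":0,"y":0,"z":0,"wx":0,"wy":0,"wz":0.17},{"jaw":0,"x":0,"y":0,"z":0,"wx":0,"wy":0,"wz":0.168}]' |head -2
python3 -m crank '[{"jaw":0,"x":0,"y":0,"z":0,"wx":0,"wy":0,"wz":0}]' |head -2
python3 -c "
from h import *
delta([.4585,-.2735,.0506],down(.2265))
c=imaging.read_camera('top')
g=cv2.medianBlur(cv2.cvtColor(c['pixels'],cv2.COLOR_RGB2GRAY),3)
m,k=blobs(c,(0,20,190),(30,70,255),(160,205,360,280),15)
for q in k: print(cv2.minEnclosingCircle(q))
cv2.imwrite('pics/j15.png',cv2.resize(c['pixels'][215:280,160:230],None,fx=8,fy=8,interpolation=cv2.INTER_CUBIC)[:,:,::-1])"
```

```text
clock: 30.22
tcp_pos: [0.4589, -0.2721, 0.2146]
clock: 30.85
tcp_pos: [0.4591, -0.2713, 0.2148]
clock: 30.98
tcp_pos: [0.4591, -0.2716, 0.2148]
shift mm [ -1.4   1.8 164.2] rot [-0.001 -0.003  0.006] clock 30.975
((190.19541931152344, 246.43666076660156), 24.00571060180664)
```

View pics/j15.png

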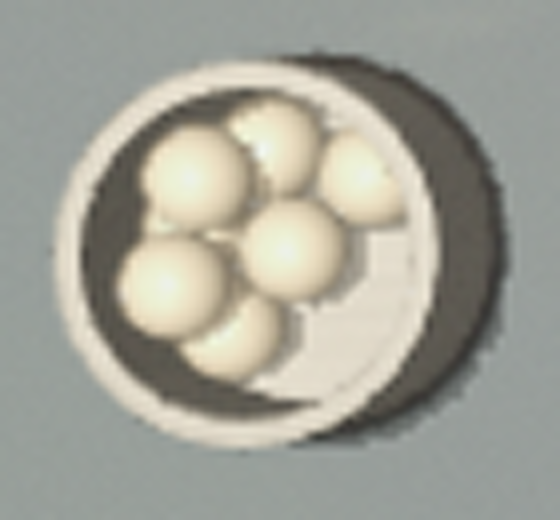

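Six balls are visible, and slivers of a seventh show under the left pair at about (160,220) and (225,240). No white blob is left outside the jar. I set the scoop down.

```bash

python3 -m crank '[{"jaw":0,"x":-1.4,"y":1.8,"z":45,"wx":0,"wy":-0.002,"wz":0.006},{"jaw":0,"x":0,"y":0,"z":50,"wx":0,"wy":0,"wz":0},{"jaw":0,"x":0,"y":0,"z":40,"wx":0,"wy":0,"wz":0},{"jaw":0,"x":0,"y":0,"z":20,"wx":0,"wy":0,"wz":0},{"jaw":0,"x":0,"y":0,"z":6,"wx":0,"wy":0,"wz":0}]'
python3 -m crank '[{"jaw":0,"x":0,"y":0,"z":2.5,"wx":0,"wy":0,"wz":0},{"jaw":0,"x":0,"y":0,"z":0.5,"wx":0,"wy":0,"wz":0},{"jaw":0,"x":0,"y":0,"z":0,"wx":0,"wy":0,"wz":0},{"jaw":50,"x":0,"y":0,"z":0,"wx":0,"wy":0,"wz":0},{"jaw":50,"x":0,"y":0,"z":0,"wx":0,"wy":0,"wz":0}]'
python3 -m crank '[{"jaw":50,"x":0,"y":0,"z":0,"wx":0,"wy":0,"wz":0},{"jaw":50,"x":0,"y":0,"z":-30,"wx":0,"wy":0,"wz":0},{"jaw":50,"x":0,"y":0,"z":-55,"wx":0,"wy":0,"wz":0},{"jaw":50,"x":0,"y":0,"z":-55,"wx":0,"wy":0,"wz":0},{"jaw":75,"x":0,"y":0,"z":-24,"wx":0,"wy":0,"wz":-0.17}]'
python3 -m crank '[{"jaw":75,"x":10,"y":60,"z":0,"wx":0,"wy":0,"wz":-0.17},{"jaw":75,"x":40,"y":30,"z":0,"wx":0,"wy":0,"wz":-0.17},{"jaw":75,"x":0,"y":0,"z":0,"wx":0,"wy":0,"wz":-0.17},{"jaw":75,"x":0,"y":0,"z":0,"wx":0,"wy":0,"wz":-0.17},{"jaw":75,"x":0,"y":0,"z":0,"wx":0,"wy":0,"wz":-0.17}]'
python3 -m crank '[{"jaw":75,"x":0,"y":0,"z":0,"wx":0,"wy":0,"wz":-0.17},{"jaw":75,"x":0,"y":0,"z":0,"wx":0,"wy":0,"wz":-0.17},{"jaw":75,"x":0,"y":0,"z":0,"wx":0,"wy":0,"wz":-0.17},{"jaw":75,"x":0,"y":0,"z":0,"wx":0,"wy":0,"wz":0}]'
python3 -c "
from h import *
delta([.5835,-.333,.0855],down(1.796))
for n in('top','scene'):
  c=imaging.read_camera(n);cv2.imwrite(f'pics/{n}16.png',c['pixels'][:,:,::-1]); np.savez(n+'16.npz',**c)
  m,k=blobs(c,(100,120,60),(125,255,255),(400,150,480,260) if n=='top' else (330,190,520,320))
  for q in k: u,rr=cv2.minEnclosingCircle(q);print(n,'cap',u,rr,ray(c,u,.105))"
```

```text
clock: 31.65
tcp_pos: [0.4573, -0.2743, 0.0527]
tool_rot: [0.994, 0.113, -0.001, -0.001]
force: [-4.6, 0.4, 4.5]
grip_width: 0.169
clock: 32.28
tcp_pos: [0.4585, -0.2756, 0.0505]
tool_rot: [0.994, 0.111, 0.001, 0.0]
force: [0.8, -0.4, 0.2]
grip_width: 0.338
clock: 32.9
tcp_pos: [0.4592, -0.2764, 0.218]
tool_rot: [0.98, 0.197, 0.002, 0.002]
force: [0.2, -0.6, -0.7]
grip_width: 0.567
clock: 33.52
tcp_pos: [0.5402, -0.3309, 0.2137]
tool_rot: [0.811, 0.585, 0.0, -0.001]
force: [-0.3, -0.4, -0.7]
grip_width: 0.748
clock: 34.02
tcp_pos: [0.5401, -0.331, 0.214]
tool_rot: [0.64, 0.768, 0.0, -0.0]
force: [-0.1, 0.2, -0.2]
grip_width: 0.75
shift mm [ -9.9  42.3 128.5] rot [ 0.    -0.001 -0.044] clock 34.025
top cap (445.1666564941406, 188.72222900390625) 7.203073501586914 [ 0.58163364 -0.33226823]
scene cap (415.2608642578125, 234.6086883544922) 7.226524353027344 [ 0.57209799 -0.34298678]
scene cap (515.0, 192.0) 4.472236156463623 [ 0.9651011  -0.37315294]
```

Bottle confirmed at (0.582, -0.332). I grip it and take it back.

```bash

python3 -m crank '[{"jaw":75,"x":-10,"y":42,"z":0,"wx":0,"wy":0,"wz":-0.044},{"jaw":75,"x":0,"y":0,"z":50,"wx":0,"wy":0,"wz":0},{"jaw":75,"x":0,"y":0,"z":45,"wx":0,"wy":0,"wz":0},{"jaw":75,"x":0,"y":0,"z":33,"wx":0,"wy":0,"wz":0},{"jaw":75,"x":0,"y":0,"z":0,"wx":0,"wy":0,"wz":0}]' 
python3 -m crank '[{"jaw":20,"x":0,"y":0,"z":0,"wx":0,"wy":0,"wz":0},{"jaw":20,"x":0,"y":0,"z":0,"wx":0,"wy":0,"wz":0},{"jaw":20,"x":0,"y":0,"z":0,"wx":0,"wy":0,"wz":0},{"jaw":20,"x":0,"y":0,"z":0,"wx":0,"wy":0,"wz":0},{"jaw":20,"x":0,"y":0,"z":0,"wx":0,"wy":0,"wz":0}]' 
python3 -m crank '[{"jaw":20,"x":0,"y":0,"z":-10,"wx":0,"wy":0,"wz":0},{"jaw":20,"x":0,"y":0,"z":-30,"wx":0,"wy":0,"wz":0},{"jaw":20,"x":0,"y":0,"z":-30,"wx":0,"wy":0,"wz":0},{"jaw":20,"x":0,"y":0,"z":0,"wx":0,"wy":0,"wz":0}]' 
python3 -c "
from h import *
# target 4 mm further from the handle than it stood
delta([.465,-.321,.0856],down(1.796))"
```

```text
clock: 34.75
tcp_pos: [0.5814, -0.3316, 0.083]
tool_rot: [0.624, 0.782, 0.0, -0.003]
force: [-0.7, 0.8, 0.4]
grip_width: 0.75
clock: 35.38
tcp_pos: [0.5835, -0.3336, 0.0875]
tool_rot: [0.623, 0.782, 0.0, 0.001]
force: [-1.9, -0.8, 6.0]
grip_width: 0.407
clock: 35.88
tcp_pos: [0.5846, -0.334, 0.1589]
tool_rot: [0.623, 0.783, 0.0, 0.002]
force: [-0.0, -0.4, -1.7]
grip_width: 0.409
shift mm [  39.8 -113.9   72.8] rot [0.004 0.003 0.001] clock 35.875
```

```bash

python3 -m crank '[{"jaw":20,"x":0,"y":-35,"z":0,"wx":0,"wy":0,"wz":0},{"jaw":20,"x":0,"y":-45,"z":0,"wx":0,"wy":0,"wz":0},{"jaw":20,"x":10,"y":-34,"z":0,"wx":0,"wy":0,"wz":0},{"jaw":20,"x":18,"y":0,"z":0,"wx":0,"wy":0,"wz":0},{"jaw":20,"x":12,"y":0,"z":0,"wx":0,"wy":0,"wz":0}]' 
python3 -m crank '[{"jaw":20,"x":0,"y":0,"z":25,"wx":0,"wy":0,"wz":0},{"jaw":20,"x":0,"y":0,"z":25,"wx":0,"wy":0,"wz":0},{"jaw":20,"x":0,"y":0,"z":12,"wx":0,"wy":0,"wz":0},{"jaw":20,"x":0,"y":0,"z":6,"wx":0,"wy":0,"wz":0},{"jaw":20,"x":0,"y":0,"z":2.5,"wx":0,"wy":0,"wz":0}]' 
python3 -m crank '[{"jaw":20,"x":0,"y":0,"z":1,"wx":0,"wy":0,"wz":0},{"jaw":75,"x":0,"y":0,"z":0,"wx":0,"wy":0,"wz":0},{"jaw":75,"x":0,"y":0,"z":0,"wx":0,"wy":0,"wz":0},{"jaw":75,"x":0,"y":0,"z":0,"wx":0,"wy":0,"wz":0},{"jaw":75,"x":0,"y":0,"z":-10,"wx":0,"wy":0,"wz":0}]' 
python3 -m crank '[{"jaw":75,"x":0,"y":0,"z":-40,"wx":0,"wy":0,"wz":0},{"jaw":75,"x":0,"y":0,"z":-50,"wx":0,"wy":0,"wz":0},{"jaw":75,"x":0,"y":0,"z":-30,"wx":0,"wy":0,"wz":0},{"jaw":75,"x":60,"y":0,"z":0,"wx":0,"wy":0,"wz":0},{"jaw":75,"x":60,"y":0,"z":0,"wx":0,"wy":0,"wz":0}]' 
python3 -m crank '[{"jaw":75,"x":60,"y":0,"z":0,"wx":0,"wy":0,"wz":0},{"jaw":75,"x":50,"y":0,"z":0,"wx":0,"wy":0,"wz":0},{"jaw":75,"x":50,"y":20,"z":0,"wx":0,"wy":0,"wz":0},{"jaw":75,"x":0,"y":0,"z":0,"wx":0,"wy":0,"wz":0}]' 
python3 - <<'E'
from h import *
c=imaging.read_camera('top'); cv2.imwrite('pics/t17.png',c['pixels'][:,:,::-1]); np.savez('t17.npz',**c)
m,k=blobs(c,(100,120,60),(125,255,255),(400,150,480,260))
for q in k: u,rr=cv2.minEnclosingCircle(q);print('cap',u,rr,ray(c,u,.105))
m,k=blobs(c,(0,0,0),(180,255,60),(380,180,440,270),60)
for q in k: b=cv2.minAreaRect(q);print("handle",b)
for roi in((280,140,340,195),):
  m,k=blobs(c,(0,0,0),(180,255,90),roi,10)
  for q in k: u,rr=cv2.minEnclosingCircle(q);print('knob',u,rr,ray(c,u,.048))
  m,k=blobs(c,(0,0,185),(40,60,255),roi,100)
  for q in k: u,rr=cv2.minEnclosingCircle(q);print('lid',u,rr,ray(c,u,.02),cv2.boundingRect(q))
# scoop mask bowl
m,k=blobs(c,(0,0,200),(40,60,255),(380,180,428,235),60)
for q in k: print("scoop",cv2.boundingRect(q))
c0=dict(np.load('top0.npz'));m,k=blobs(c0,(0,0,200),(40,60,255),(380,180,428,235),60)
for q in k: print("scoop0",cv2.boundingRect(q))
s=telemetry.sense();print(s['tcp_pos'],s['q'].round(2))
E
```

```text
clock: 36.5
tcp_pos: [0.4629, -0.3182, 0.1553]
tool_rot: [0.623, 0.782, 0.001, -0.001]
force: [0.0, -0.2, -3.3]
grip_width: 0.411
clock: 37.12
tcp_pos: [0.4635, -0.32, 0.0873]
tool_rot: [0.622, 0.783, -0.0, 0.0]
force: [-5.8, 3.5, 17.5]
grip_width: 0.409
clock: 37.75
tcp_pos: [0.4628, -0.3193, 0.0944]
tool_rot: [0.623, 0.782, 0.0, -0.001]
force: [0.3, 0.3, -0.1]
grip_width: 0.741
clock: 38.38
tcp_pos: [0.4361, -0.2022, 0.2158]
tool_rot: [0.623, 0.782, 0.0, 0.001]
force: [0.4, 0.7, -0.1]
grip_width: 0.749
clock: 38.88
tcp_pos: [0.4197, -0.0393, 0.2158]
tool_rot: [0.621, 0.784, 0.001, 0.0]
force: [-0.4, -0.9, 0.1]
grip_width: 0.748
cap (440.5, 235.0) 7.159010887145996 [ 0.46364398 -0.31813116]
handle ((421.2928771972656, 237.49705505371094), (34.53944778442383, 6.690317153930664), 67.61986541748047)
knob (308.9090881347656, 166.52272033691406) 4.652541637420654 [0.64745804 0.01731008]
lid (308.86956787109375, 167.28260803222656) 22.372661590576172 [0.64893898 0.01805664] (287, 146, 45, 44)
scoop (392, 189, 34, 34)
scoop0 (390, 188, 34, 35)
[ 0.4199271  -0.04118852  0.21574129] [-0.36  0.02  1.82  0.    1.3  -0.59]
```

Bottle and scoop are back within 5 mm, and the lid has not moved (0.647, 0.017). I check the clearance of the neighbouring box and stirrer for the gripper body.

```bash
python3 - <<'E'
from h import *
c=dict(np.load('t17.npz'))
for n,p in(("box corner",(271.5,158.8)),("box left",(223.5,143.5)),("stir L",(289,136)),("stir mid",(312,136)),("stir R",(338,130))):
    print(n,[ray(c,p,z).round(3) for z in(0,.06,.11)])
# body outline at lid, jaw azimuth a
for a in(-90,-70,-60,-45,-30):
    d=np.array([np.cos(np.deg2rad(a)),np.sin(np.deg2rad(a))]);e=np.array([-d[1],d[0]])
    print(a,[(np.array([.6475,.0175])+s*.094*d+t*.0375*e).round(3).tolist() for s in(1,-1) for t in(1,-1)])
delta([.6475,.0175,.216],down(np.deg2rad(30)))
E
```

```text
box corner [array([0.676, 0.122]), array([0.667, 0.116]), array([0.66 , 0.112])]
box left [array([0.719, 0.256]), array([0.709, 0.244]), array([0.7  , 0.235])]
stir L [array([0.739, 0.074]), array([0.728, 0.07 ]), array([0.719, 0.067])]
stir mid [array([0.739, 0.01 ]), array([0.728, 0.009]), array([0.718, 0.008])]
stir R [array([ 0.756, -0.063]), array([ 0.744, -0.061]), array([ 0.734, -0.059])]
-90 [[0.685, -0.076], [0.61, -0.076], [0.685, 0.112], [0.61, 0.112]]
-70 [[0.715, -0.058], [0.644, -0.084], [0.651, 0.119], [0.58, 0.093]]
-60 [[0.727, -0.045], [0.662, -0.083], [0.633, 0.118], [0.568, 0.08]]
-45 [[0.74, -0.022], [0.687, -0.075], [0.608, 0.11], [0.555, 0.057]]
-30 [[0.748, 0.003], [0.71, -0.062], [0.585, 0.097], [0.547, 0.032]]
shift mm [5.10e+00 2.35e+02 1.00e-01] rot [ 1.000e-03 -0.000e+00  1.278e+00] clock 38.925
```

```bash
python3 - <<'E'
from h import *
c=dict(np.load('scene16.npz'))
for n,p in(("lid",(.6475,.0175,.048)),("box",(.67,.1,.0)),("jar",(.436,.319,.095))): print(n,proj(c,p))
cv2.imwrite('pics/s17.png',cv2.resize(c['pixels'][120:280,200:500],None,fx=2.6,fy=2.6)[:,:,::-1])
E
```

```text
lid [342.69032651 193.03051476]
box [332.56304994 195.03987597]
jar [240.84353506 167.71174508]
```

The picture limit is reached, so I go on by numbers. A jaw azimuth of -68° clears both the box and the stirrer.

```bash

python3 -m crank '[{"jaw":60,"x":0,"y":0,"z":0,"wx":0,"wy":0,"wz":0.176},{"jaw":60,"x":0,"y":0,"z":0,"wx":0,"wy":0,"wz":0.176},{"jaw":60,"x":0,"y":0,"z":0,"wx":0,"wy":0,"wz":0.176},{"jaw":60,"x":0,"y":0,"z":0,"wx":0,"wy":0,"wz":0.176},{"jaw":60,"x":0,"y":0,"z":0,"wx":0,"wy":0,"wz":0.176}]' |head -1
python3 -m crank '[{"jaw":60,"x":0,"y":0,"z":0,"wx":0,"wy":0,"wz":0.176},{"jaw":60,"x":0,"y":0,"z":0,"wx":0,"wy":0,"wz":0.176},{"jaw":60,"x":0,"y":0,"z":0,"wx":0,"wy":0,"wz":0.176},{"jaw":60,"x":55,"y":7,"z":0,"wx":0,"wy":0,"wz":0},{"jaw":60,"x":55,"y":7,"z":0,"wx":0,"wy":0,"wz":0}]' |head -2
python3 -m crank '[{"jaw":60,"x":55,"y":8,"z":0,"wx":0,"wy":0,"wz":0},{"jaw":60,"x":48,"y":7,"z":0,"wx":0,"wy":0,"wz":0},{"jaw":60,"x":17,"y":2,"z":0,"wx":0,"wy":0,"wz":0},{"jaw":60,"x":0,"y":0,"z":0,"wx":0,"wy":0,"wz":0}]'
python3 -c "
from h import *
delta([.6475,.0175,.027],down(.384))
c=imaging.read_camera('wrist'); print(proj(c,[.6475,.0175,.048]),proj(c,[.6475,.0175,.02]))
m,k=blobs(c,(0,0,0),(180,255,70),(150,0,500,230),60)
for q in k: u,rr=cv2.minEnclosingCircle(q);print('knob?',u,rr,cv2.contourArea(q),ray(c,u,.048))
m,k=blobs(c,(0,0,150),(40,70,255),(0,0,640,260),500)
for q in k: u,rr=cv2.minEnclosingCircle(q);print('lid?',u,rr,cv2.contourArea(q),ray(c,u,.02))
"
```

```text
clock: 39.55
clock: 40.17
tcp_pos: [0.5285, -0.0157, 0.2156]
clock: 40.67
tcp_pos: [0.6453, 0.0144, 0.2141]
tool_rot: [0.981, 0.193, -0.0, -0.0]
force: [0.4, -0.6, -0.2]
grip_width: 0.6
shift mm [  3.4  -1.9 187.1] rot [-0.001  0.001  0.004] clock 40.675
[319.04740489 177.82214751] [319.22548635 172.23081489]
knob? (319.1080017089844, 175.01199340820312) 14.352659225463867 584.0 [0.6500731  0.01848632]
knob? (398.0, 15.5) 93.29666900634766 453.5 [0.80443474 0.00849709]
lid? (319.4263610839844, 168.11473083496094) 59.13317108154297 6013.5 [0.65159179 0.01894426]
lid? (438.0, 65.5) 57.552249908447266 502.5 [ 0.787303   -0.04876373]
lid? (334.5, 60.5) 48.97458267211914 1381.0 [0.75371414 0.04502722]
lid? (403.0, 3.5) 93.06593322753906 6666.0 [0.82290848 0.0057462 ]
lid? (132.0, 26.0) 134.53634643554688 8463.0 [0.70972497 0.23191581]
```

```bash

python3 -m crank '[{"jaw":60,"x":5,"y":-2,"z":40,"wx":0,"wy":0,"wz":0},{"jaw":60,"x":0,"y":0,"z":55,"wx":0,"wy":0,"wz":0},{"jaw":60,"x":0,"y":0,"z":50,"wx":0,"wy":0,"wz":0},{"jaw":60,"x":0,"y":0,"z":30,"wx":0,"wy":0,"wz":0},{"jaw":60,"x":0,"y":0,"z":11,"wx":0,"wy":0,"wz":0}]'
python3 -m crank '[{"jaw":60,"x":0,"y":0,"z":0,"wx":0,"wy":0,"wz":0},{"jaw":10,"x":0,"y":0,"z":0,"wx":0,"wy":0,"wz":0},{"jaw":10,"x":0,"y":0,"z":0,"wx":0,"wy":0,"wz":0},{"jaw":10,"x":0,"y":0,"z":0,"wx":0,"wy":0,"wz":0},{"jaw":10,"x":0,"y":0,"z":0,"wx":0,"wy":0,"wz":0}]'
python3 -m crank '[{"jaw":10,"x":0,"y":0,"z":0,"wx":0,"wy":0,"wz":0},{"jaw":10,"x":0,"y":0,"z":-20,"wx":0,"wy":0,"wz":0},{"jaw":10,"x":0,"y":0,"z":-55,"wx":0,"wy":0,"wz":0},{"jaw":10,"x":0,"y":0,"z":-55,"wx":0,"wy":0,"wz":0},{"jaw":10,"x":0,"y":0,"z":-25,"wx":0,"wy":0,"wz":0}]'
python3 -c "
from h import *
delta([.436,.319,.186],down(.384));print(telemetry.sense()['q'].round(2))"
```

```text
clock: 41.35
tcp_pos: [0.6461, 0.019, 0.0274]
tool_rot: [0.981, 0.193, -0.002, -0.001]
force: [0.0, -0.6, 0.2]
grip_width: 0.6
clock: 41.98
tcp_pos: [0.6489, 0.0197, 0.0299]
tool_rot: [0.981, 0.194, 0.001, 0.0]
force: [0.1, -2.6, 4.2]
grip_width: 0.282
clock: 42.6
tcp_pos: [0.6492, 0.0201, 0.1872]
tool_rot: [0.981, 0.193, 0.002, 0.0]
force: [0.1, 0.6, -2.7]
grip_width: 0.281
shift mm [ -83.8 -357.4    0.5] rot [ 0.001 -0.004  0.005] clock 42.6
[-0.14  0.45  1.33  0.    1.36  1.04]
```

```bash

python3 -m crank '[{"jaw":10,"x":-8,"y":-34,"z":0,"wx":0,"wy":0,"wz":0},{"jaw":10,"x":-12,"y":-50,"z":0,"wx":0,"wy":0,"wz":0},{"jaw":10,"x":-12,"y":-50,"z":0,"wx":0,"wy":0,"wz":0},{"jaw":10,"x":-12,"y":-52,"z":0,"wx":0,"wy":0,"wz":0},{"jaw":10,"x":-12,"y":-52,"z":0,"wx":0,"wy":0,"wz":0}]' | head -2
python3 -m crank '[{"jaw":10,"x":-12,"y":-52,"z":0,"wx":0,"wy":0,"wz":0},{"jaw":10,"x":-10,"y":-42,"z":0,"wx":0,"wy":0,"wz":0},{"jaw":10,"x":-6,"y":-25,"z":0,"wx":0,"wy":0,"wz":0},{"jaw":10,"x":0,"y":0,"z":0,"wx":0,"wy":0,"wz":0},{"jaw":10,"x":0,"y":0,"z":0,"wx":0,"wy":0,"wz":0}]'
python3 - <<'E'
from h import *
delta([.436,.319,.187],down(.384))
s=telemetry.sense();zt=s['tcp_pos'][2]-.0179+.008   # flange top
c=imaging.read_camera('wrist');cv2.imwrite('pics/w18.png',c['pixels'][:,:,::-1]);np.savez('w18.npz',**c)
print("expected px of lid axis",proj(c,[*s['tcp_pos'][:2],zt]),"jar",proj(c,[.436,.319,.095]), "edges", [proj(c,[*(s['tcp_pos'][:2]+.062*np.array([np.cos(a),np.sin(a)])),zt]).round(0).tolist() for a in np.arange(0,6.28,.785)])
m,k=blobs(c,(0,0,130),(40,70,255),(0,0,640,270),500)
for q in k: print(cv2.boundingRect(q),cv2.contourArea(q))
a=imaging.read_camera('top');cv2.imwrite('pics/t18.png',a['pixels'][:,:,::-1]);np.savez('t18.npz',**a)
E
```

```text
clock: 43.22
tcp_pos: [0.5042, 0.2202, 0.1833]
clock: 43.85
tcp_pos: [0.435, 0.3179, 0.1837]
tool_rot: [0.981, 0.194, -0.0, 0.0]
force: [0.3, -0.3, -2.3]
grip_width: 0.287
shift mm [ 1.4 -0.6 -3.3] rot [-0.     0.001  0.006] clock 43.85
expected px of lid axis [320.85785945 244.05291375] jar [320.17915642 201.64245974] edges [[369.0, 136.0], [273.0, 136.0], [211.0, 202.0], [218.0, 284.0], [280.0, 336.0], [362.0, 336.0], [424.0, 284.0], [431.0, 202.0]]
(85, 161, 56, 76) 1001.0
(208, 115, 228, 150) 22926.0
```

```bash
python3 - <<'E'
from h import *
from scipy.optimize import least_squares
s=telemetry.sense();zt=s['tcp_pos'][2]-.0179+.008
c=dict(np.load('w18.npz'))
m,k=blobs(c,(0,0,130),(40,70,255),(0,0,640,270),5000)
p=k[0][:,0,:].astype(float);p=p[(p[:,1]<225)]
P=np.array([ray(c,q,zt) for q in p]); t=s['tcp_pos'][:2]
d=np.hypot(*(P-t).T);print(np.percentile(d,[0,10,50,90,100]))
P=P[d>.052]
f=least_squares(lambda x:np.hypot(P[:,0]-x[0],P[:,1]-x[1])-x[2],[*t,.062],loss='soft_l1',f_scale=.001);print(f.x,"tcp",t,np.abs(f.fun).mean(),len(P))
E
```

```text
[0.05955426 0.06012662 0.06100834 0.06676266 0.06735349]
[0.44229436 0.32096652 0.05753275] tcp [0.43550676 0.31753511] 0.0014076053263298782 295
```

```bash

python3 -m crank '[{"jaw":10,"x":1.5,"y":-1.2,"z":20,"wx":0,"wy":0,"wz":0},{"jaw":10,"x":0,"y":0,"z":20,"wx":0,"wy":0,"wz":0},{"jaw":10,"x":0,"y":0,"z":12,"wx":0,"wy":0,"wz":0},{"jaw":10,"x":0,"y":0,"z":6,"wx":0,"wy":0,"wz":0},{"jaw":10,"x":0,"y":0,"z":0,"wx":0,"wy":0,"wz":0}]'
python3 -m crank '[{"jaw":10,"x":0,"y":0,"z":4,"wx":0,"wy":0,"wz":0},{"jaw":10,"x":0,"y":0,"z":0,"wx":0,"wy":0,"wz":0}]'
python3 -m crank '[{"jaw":10,"x":0,"y":0,"z":4,"wx":0,"wy":0,"wz":0},{"jaw":10,"x":0,"y":0,"z":0,"wx":0,"wy":0,"wz":0}]'
```

```text
clock: 44.58
tcp_pos: [0.4361, 0.3198, 0.1261]
tool_rot: [0.981, 0.193, -0.0, -0.0]
force: [0.3, 0.1, -1.9]
grip_width: 0.279
clock: 44.82
tcp_pos: [0.436, 0.3201, 0.1223]
tool_rot: [0.981, 0.193, 0.0, -0.0]
force: [0.4, 0.9, -2.1]
grip_width: 0.284
clock: 45.08
tcp_pos: [0.4357, 0.32, 0.1179]
tool_rot: [0.981, 0.193, -0.0, -0.0]
force: [-0.5, -0.4, -2.5]
grip_width: 0.277
```

```bash

python3 -m crank '[{"jaw":10,"x":0,"y":0,"z":3,"wx":0,"wy":0,"wz":0},{"jaw":10,"x":0,"y":0,"z":0,"wx":0,"wy":0,"wz":0}]'
python3 -m crank '[{"jaw":10,"x":0,"y":0,"z":2,"wx":0,"wy":0,"wz":0},{"jaw":10,"x":0,"y":0,"z":0,"wx":0,"wy":0,"wz":0}]'
```

```text
clock: 45.32
tcp_pos: [0.4357, 0.32, 0.1149]
tool_rot: [0.981, 0.193, -0.0, -0.0]
force: [0.4, -0.3, -1.6]
grip_width: 0.284
clock: 45.58
tcp_pos: [0.4359, 0.3201, 0.1131]
tool_rot: [0.981, 0.193, 0.0, -0.0]
force: [0.3, -0.3, -2.3]
grip_width: 0.282
```

```bash

python3 -m crank '[{"jaw":10,"x":0,"y":0,"z":1.2,"wx":0,"wy":0,"wz":0},{"jaw":10,"x":0,"y":0,"z":0,"wx":0,"wy":0,"wz":0}]'
python3 -m crank '[{"jaw":60,"x":0,"y":0,"z":0,"wx":0,"wy":0,"wz":0},{"jaw":60,"x":0,"y":0,"z":0,"wx":0,"wy":0,"wz":0},{"jaw":60,"x":0,"y":0,"z":0,"wx":0,"wy":0,"wz":0},{"jaw":60,"x":0,"y":0,"z":-20,"wx":0,"wy":0,"wz":0},{"jaw":60,"x":0,"y":0,"z":-50,"wx":0,"wy":0,"wz":0}]'
python3 -m crank '[{"jaw":60,"x":0,"y":0,"z":-40,"wx":0,"wy":0,"wz":0},{"jaw":60,"x":-30,"y":50,"z":0,"wx":0,"wy":0,"wz":0},{"jaw":60,"x":-30,"y":50,"z":0,"wx":0,"wy":0,"wz":0},{"jaw":60,"x":-30,"y":50,"z":0,"wx":0,"wy":0,"wz":0},{"jaw":60,"x":0,"y":50,"z":0,"wx":0,"wy":0,"wz":0}]'
python3 - <<'E'
from h import *
c=imaging.read_camera('top');cv2.imwrite('pics/t19.png',c['pixels'][:,:,::-1]);np.savez('t19.npz',**c)
roi=(160,215,230,280)
m,k=blobs(c,(0,0,0),(180,255,80),roi,20)
for q in k: u,rr=cv2.minEnclosingCircle(q);print('dark',u,rr,cv2.contourArea(q),ray(c,u,.131))
m,k=blobs(c,(0,0,180),(40,60,255),roi,200)
for q in k: u,rr=cv2.minEnclosingCircle(q);print('lid',u,rr,rr/500*1.279,ray(c,u,.103),cv2.fitEllipse(q))
m,k=blobs(c,(100,120,60),(125,255,255),(400,150,480,260))
for q in k: u,rr=cv2.minEnclosingCircle(q);print('cap',u,rr,ray(c,u,.105))
a=c["pixels"].astype(int);b=np.load('t17.npz')["pixels"].astype(int)
d=(abs(a-b).max(2)>60)[130:275,230:460];print("changed px in bystander area",d.sum(), np.argwhere(d)[:5]+[130,230] if d.any() else '')
s=telemetry.sense();print(s['tcp_pos'],s['force'].round(1))
E
```

```text
clock: 45.82
tcp_pos: [0.436, 0.3202, 0.1129]
tool_rot: [0.981, 0.193, 0.0, -0.0]
force: [-2.6, -0.4, 3.7]
grip_width: 0.282
clock: 46.45
tcp_pos: [0.4342, 0.3192, 0.1802]
tool_rot: [0.981, 0.193, -0.003, 0.0]
force: [0.3, 1.2, 0.1]
grip_width: 0.599
clock: 47.08
tcp_pos: [0.4271, 0.0993, 0.2221]
tool_rot: [0.981, 0.194, 0.0, -0.0]
force: [0.4, -0.3, 0.0]
grip_width: 0.598
dark (188.2058868408203, 247.55882263183594) 5.434351921081543 24.5 [0.43515607 0.31650512]
lid (189.64659118652344, 246.9136199951172) 24.360973358154297 0.06231536985015868 [0.43583588 0.32022609] ((187.50204467773438, 246.61793518066406), (40.94520568847656, 49.95458221435547), 11.597563743591309)
cap (440.7631530761719, 234.6052703857422) 7.247704029083252 [ 0.46464256 -0.31881871]
changed px in bystander area 4035 [[146 305]
 [146 306]
 [146 307]
 [146 308]
 [146 309]]
[0.43070623 0.09432314 0.22222616] [ 2.6 -3.6  0.6]
```

```bash

python3 -m crank '[{"jaw":60,"x":-10,"y":50,"z":0,"wx":0,"wy":0,"wz":0},{"jaw":60,"x":-10,"y":50,"z":0,"wx":0,"wy":0,"wz":0},{"jaw":60,"x":0,"y":0,"z":0,"wx":0,"wy":0,"wz":0}]' | head -2
python3 - <<'E'
from h import *
c=imaging.read_camera('top');c0=dict(np.load('top0.npz'));cv2.imwrite('pics/t20.png',c['pixels'][:,:,::-1])
for th in(90,110,130):
  m,k=blobs(c,(0,0,0),(180,255,th),(180,238,200,258),15)
  for q in k: u,rr=cv2.minEnclosingCircle(q);print(th,'knob',u,rr,cv2.contourArea(q),ray(c,u,.131))
for n,lo,hi,roi in(("dish",(0,120,120),(8,255,255),(230,155,275,205)),("block",(9,120,150),(20,255,255),(370,140,425,185))):
  for cc in(c0,c):
    m,k=blobs(cc,lo,hi,roi); v,u=np.nonzero(m); print(n,u.mean().round(1),v.mean().round(1),m.sum()//255)
for n,(a,b) in{"scoopwhite":((0,0,200),(40,60,255))}.items():
  for cc in(c0,c):
    m,k=blobs(cc,a,b,(380,180,428,235),60); print(n,[cv2.minAreaRect(q) for q in k])
E
```

```text
clock: 47.5
tcp_pos: [0.4488, -0.0022, 0.2217]
90 knob (188.1666717529297, 247.5) 5.441704750061035 75.0 [0.43530233 0.3166046 ]
110 knob (188.19564819335938, 247.32608032226562) 5.843439102172852 82.5 [0.43573338 0.31653767]
130 knob (188.5, 247.5) 6.041623115539551 86.5 [0.43529916 0.31577419]
dish 251.8 178.4 635
dish 251.8 178.4 635
block 396.0 162.7 554
block 396.0 162.7 554
scoopwhite [((406.4118347167969, 205.14706420898438), (29.10427474975586, 27.8915958404541), 75.96376037597656)]
scoopwhite [((408.2647705078125, 206.05882263183594), (29.34680938720703, 28.134132385253906), 75.96376037597656)]
```

The knob's apparent 3.7 mm offset is its dark side wall, seen obliquely: 28 mm x 0.26 is about 7 mm, half of which biases the centre. Everything else agrees, so I hand in.

```bash
python3 -c "
from bench import ticket,telemetry
print(ticket.job_done());print(telemetry.sense()['clock'])"
```

```text
the job is handed in; nothing more can be done
None
the job is handed in; nothing more can be done
```

The job is handed in. I moved the bottle about 12 cm aside, scooped all 7 balls in two loads (3, then 4) and tipped them into the jar. Then I laid the scoop back, stood the bottle back and put the lid on, at about 47 s on the robot clock. The hand-in gave no verdict.

**Last checks**
- **Balls:** The tray was empty and there were no stray white blobs around the tray or jar. Six balls were plainly visible in the jar; the seventh showed only as slivers under the others.
- **Lid:** It measured about 1 mm off the jar's centre. It made contact at exactly the height expected for a seated lid.
- **Lid level:** This was not measured directly. The knob appeared about 4 mm off the flange centre in the top view. I put that down to its dark side wall being seen at an angle.
- **Bottle and scoop:** The bottle is within about 2 mm of its start and the scoop within about 5 mm. Both positions come from the top camera only.
- **Red dish and tube block:** No movement in the images.

**Disagreement:** the wrist camera placed the lid 3–4 mm further out than the top camera before the grasp. I gripped in between, and the plug went into the jar without resistance.

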